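Latch the tool case

ROBOT

A 6-joint arm with a two-finger parallel gripper is mounted at the origin on the work surface. World frame = base frame: x ahead of the robot, y to its left, z up, the work surface at z = 0. Lengths are in m, angles in rad, forces in N, time in s.
With the tool pointing down it reaches from about 0.375 to 0.9 m from the base axis. Payload 3.1 kg.
Tool frame: the origin (TCP) lies on the centre line of the jaws, within the pads' length; the fingertips stand 8 mm ahead of it and the grasp point (between the pads) lies 11 mm behind it (robot.tip_extent is the distance from the TCP to the fingertips, in m); y points along the fingers, z is the direction in which the jaws open and shut, and the axes are right-handed (so a half turn about y gives the same grasp; the last joint's range is limited). The gripper opens to 87 mm and grips with 3 to 60 N. Pads are 19 mm wide; open, the fingers measure 117 mm over their backs; the gripper's body (75 mm by 190 mm) begins 51 mm behind the grasp point.
Start: joints at [1.052, 0.527, 1.433, -0, 1.181, -0.178], TCP at [0.208, 0.589, 0.231] pointing down, gripper open.
Joint ranges: [-3.08, 3.08], [-0.75, 2.2], [0.22, 2.44], [-1.43, 4.57], [0, 2.65], [-2.85, 2.85]. Speed limits (rad/s): [2.79, 2.79, 3.14, 3.14, 3.14, 3.14].

INTERFACE

Orientations are given as a unit quaternion [x, y, z, w].
In Python, from rig import robot gives the robot as it stands.
- The arm moves only by the shell command python3 -m crank 'ROWS' [FORCE]. ROWS is JSON, a list that holds one entry, the list of rows, each a list of 7 numbers: the turn, a rotation vector about the tool's x, y, z in degrees, then the shift along the tool's x, y, z in m, then the opening in per cent of the stroke, from 0 (shut) to 100 (fully open). In form: [[[ax, ay, az, dx, dy, dz, gripper], ...]]. A call has exactly 5 rows; each row shifts and turns the commanded pose from where the row before left it, along the tool's axes as they then stand; what a row does not reach is not made up. A row lasts 1/8 s, in which the tool goes at most 62.5 mm and 10.7 degrees, less where a joint would pass 70% of its speed; a pose out of reach is approached as far as the arm can. A call with a gripper value outside its range is refused whole. The fingers move at their own pace and stop on an object; FORCE is the grip in N (left out, the last holds). Time passes only in rows, so rows that do not move let the fingers close, or fill a call up. It gives the time, the measured TCP pose, the force and the opening at its end, in the units of the state.
- robot.get_obs(): the state, without advancing time (a new reading comes with each control period).
- robot.camera(name): name is "scene" or "top"; returns a dict with "img" (480x640x3 uint8, red, green, blue), "K" (3x3 intrinsics, pixels), "dist_coeffs" ([k1, k2, p1, p2, k3] as OpenCV has them; the pictures are not rectified), "R" (3x3) and "t" (3): a world point X has camera coordinates R X + t. Camera axes: x right, y down, z forward; pixel columns grow to the right and rows downward; lengths in m; the calibration is good to about 2 mm. A picture is of the moment at which its call begins. There is no depth.
- robot.hand_in(): hands the job in, once; it reports no verdict.
Trained networks look in a picture, given as the dict that the camera call returned (one of the last four; its "shot" number tells which), for a name from the list of things; names that differ only in an ending like _2 or _b are one class to them, and where a whole thing is asked for, a point or a joint stands for the part that bears it (a point fixed in the world has none). Each returns a list of dicts, best first, with "conf" (0 to 1); they miss things now and then, are a little off and sometimes report something else, mostly with a low value. They report only what shows in the picture. A call takes as long as a camera call.
- robot.spot_in(picture, thing): "at" ([row, column] in pixels, amid what is visible of it).
The state is a dict: "time": time; "q": joint angles; "joint_velocities": joint speeds; "joint_torque": joint torques, N m; "position": TCP position; "tool_rot": TCP orientation; "ft_force": force on the tool from outside, world axes, zero at the start; "moment": the same for the moment, N m; "grip_width": finger opening in m.
Only numpy, scipy, OpenCV 4.12 (cv2) and the standard library are available. Lean on these libraries where they do the work, as an engineer would, in place of code of your own. Each camera call takes 0.05 s, during which the arm holds its last target.

TASK

The red lid of the black tool case is standing a few millimetres ajar. Take the latch's wire loop by its orange bead, lay it over the steel keeper on the lid so that its crossbar catches under the keeper's lip, then press the lever down over centre until it lies flat and stays. Work by feel, gently, without ramming the latch or the lid, and leave the things around the case alone.

Things in the scene. Friction and masses are not known exactly. Their poses are not given: they have to be found in the camera images.
- case: Black tool case, fixed, standing on its spine: 145 mm along x (black shell x -80 to +10, red lid x +10 to +65), 260 mm along y, 150 mm tall. Origin on the bench below the latch; z up; +x points along the latch from lever to keeper. The draw latch lies on the top face, on the line y = 0.
- lid (a joint): The red lid's opening, rad, hinged along its bottom edge; 0 is fully shut. A springy seal holds it open at about 0.03 (about 5 mm at the top) and gives about 14 N per mm at the top; only the closed latch keeps it shut (then 0 to 0.012).
- keeper (a point): Nominal seat of the crossbar's centre in the steel hook on the lid, 9.3 mm above the lid's top (159.3 mm above the bench); moves with the lid. The hook is packed on shims: the real seat is up to 6 mm higher or lower than this. Find its height by lowering the bar onto the hook's flat foot (reaches 17 mm to +x): it then lies 0.8 mm below the real seat. Hooked: within 4.5 mm along x, under the lip.
- bar (a point): Centre of the loop's crossbar (5 mm round wire, 38 mm long on y), 66 mm from the loop's pivot; x points along the loop away from the pivot, z to its upper side. Hook: 24 mm wide, wall face 2.5 mm to -x of the seat, 4 mm thick lip reaching 4.5 mm to +x, its underside 3.3 mm over the seat; open to +x. Lower the bar at least 7 mm to +x of the seat, then draw it back to -x until the wall stops it.
- lever (a joint): Lever angle, rad: 0 closed, flat, pointing to -x; pi/2 upright; stop at 2.25, leaning to the keeper (1.9 or more gives the loop room to pass the lip). Friction holds it. 58 mm long, 28 wide, 5 thick. Drawing the hooked loop back brings it to 1.1 to 1.3, slack out; then pressing its end takes up to 12 N, falling off at about 0.2, when it snaps shut by itself. Never needs more than 20 N.
- lever_pivot (a point): The lever's hinge axis (along the case's y), 165 mm above the bench, at x -20 mm in the case's frame. While the lever is still steep, push it round this axis in an arc, outwards and down; pressed straight down it may jam.
- lever_pad (a point): Middle of the yellow pad, the place to press: on the lever's upper face, 42 mm from the pivot and 5.5 mm off the pivot's plane, so 170.5 mm above the bench when closed; its axes turn with the lever.
- loop (a joint): Angle of the wire loop relative to the lever, rad; the loop's rise above level is this minus the lever's angle. Friction holds the loop where it is left. Its pivot on the lever is 16 mm from the lever's pivot towards the lever's end and 3 mm below it (with the lever closed).
- bead (a point): Centre of the orange bead for gripping: a cylinder along y, 16 mm in diameter and 16 mm long, on a bracket 38 mm wide that rises to 13 mm above the loop's plane; centre 14 mm further out along the loop than the crossbar and 34 mm above the loop's plane. Held by its two round end faces (16 mm across y, from above) it can turn between the fingers.
- carton (a point): Centre of a loose white and green carton, 75 x 55 x 85 mm, upright beside the case; leave alone.
- pens (a point): Centre of a loose grey pen holder, 60 x 60 x 85 mm, with pens up to about 120 mm; leave alone.
- stapler (a point): Centre of a loose red stapler, 150 x 36 x 50 mm, lying on the bench; leave alone.

How it is judged:
On the way, in this order (a step that is already met when the one before it is completed fails the run):
1. the loop's crossbar is hooked under the keeper's lip while the lever is still up (x of bar in the frame of keeper between -0.0045 and 0.0045 m and z of bar in the frame of keeper between -0.009 and 0.0075 m and value of joint lever above 0.4 rad), for 0.2 s.
2. the lever is pressed down over centre with the crossbar still hooked (x of bar in the frame of keeper between -0.0045 and 0.0045 m and z of bar in the frame of keeper between -0.009 and 0.0075 m and value of joint lever below 0.06 rad), for 0.2 s.
At the end, for the whole second after the job is handed in: The crossbar sits under the keeper's lip (within 4.5 mm along x of the keeper point and not more than 7.5 mm above it, as the shims have it), the lever lies flat (below 0.06 rad), the lid is drawn shut (below 0.016 rad) and at rest, all staying so by themselves (all of step 2 and value of joint lid below 0.016 rad and linear speed of lid below 0.01 m/s); the robot touches nothing.
It fails at once if the fingers press on the lid or the keeper with more than 30 N (contact force between the fingers and lid above 30 N).
It fails at once if the loop, while the fingers handle it, is rammed against the lid or the keeper with more than 30 N (contact force between the fingers and loop above 0.5 N and contact force between loop and lid above 30 N).
It fails at once if the lever, once lower than 0.6 rad, is pressed with more than 30 N (value of joint lever below 0.6 rad and contact force between the fingers and lever above 30 N).
It fails at once if a thing beside the case is moved by more than 25 mm or tipped (distance of any of carton, pens, stapler from where it was at the start of the episode above 0.025 m or angle between any of carton, pens, stapler's own z axis and vertical above 0.35 rad).
It also fails if it takes over 72 s, if anything falls off the work surface, if the arm or the gripper's body presses on something with over 40 N, if the wrist force passes 120 N, or if a joint passes its speed limit or range.

## Working session

There is one attempt and no reset: what is moved stays moved. The work goes in short steps, Python scripts to look and compute and a shell command to move; the robot and the scene stay as the last step left them, time stands still between calls to the robot, and variables do not carry over. Pictures are saved under pics/ and viewed, and the job is handed in when it is done.

```bash
ls; mkdir -p pics; python3 - <<'E'
from rig import robot
import cv2
o=robot.get_obs()
for k,v in o.items(): print(k,v)
for n in("scene","top"):
    c=robot.camera(n); cv2.imwrite(f"pics/{n}0.png",c["img"][:,:,::-1]); print(n,c["K"],c["dist_coeffs"],c["R"],c["t"])
    for t in("case","keeper","bar","lever","lever_pad","lever_pivot","bead","carton","pens","stapler"):
        try: print(t,[(d["at"],round(d["conf"],2)) for d in robot.spot_in(c,t)][:2])
        except Exception as e: print(t,e)
print(robot.tip_extent)
E
```

```text
pics
time 0.0
q [ 1.05249123e+00  5.28442835e-01  1.43388733e+00 -2.77036564e-05
  1.18138520e+00 -1.78520549e-01]
joint_velocities [-0.0001745  -0.00068376  0.00149404  0.00070908  0.00214393  0.00190922]
joint_torque [ 3.16994083e-04 -4.40037239e+01 -1.76591402e+01  6.34055422e-02
  5.82486601e-02 -1.65975707e-04]
position [0.20793888 0.58864664 0.22959071]
tool_rot [ 0.69763528 -0.11979888  0.11930346 -0.6962183 ]
ft_force [-0.63393936 -0.26473667 -0.11808497]
moment [-0.03859509  0.04988901  0.01888401]
grip_width 0.0871310632458928
scene [[530.60223004   0.         320.64111052]
 [  0.         530.60223004 230.59484174]
 [  0.           0.           1.        ]] [-0.0651126  0.         0.         0.         0.       ] [[ 0.41347684  0.91050312 -0.00457907]
 [ 0.51911227 -0.2398645  -0.82035813]
 [-0.748037    0.33682203 -0.57183176]] [-0.30064303 -0.21583846  1.46596126]
case [([253.3, 220.2], 0.56), ([285.6, 93.5], 0.54)]
keeper [([267.5, 225.5], 0.85)]
bar [([190.2, 216.0], 0.72)]
lever [([195.1, 213.6], 0.6), ([192.4, 216.7], 0.27)]
lever_pad [([197.5, 215.4], 0.79), ([346.0,
[... 266 characters left out ...]
 [  0.           0.           1.        ]] [-0.15725563  0.          0.          0.          0.        ] [[ 0.01503557 -0.99987995 -0.00374481]
 [-0.99072628 -0.0143919  -0.13510852]
 [ 0.13503841  0.00574152 -0.99082373]] [0.01356894 0.62598659 1.17226706]
case [([273.1, 372.9], 0.83), ([244.6, 366.3], 0.45)]
keeper [([246.2, 371.6], 0.92)]
bar [([250.7, 385.0], 0.69)]
lever [([254.8, 379.1], 0.63)]
lever_pad [([271.4, 378.5], 0.9), ([244.4, 370.1], 0.2)]
lever_pivot [([273.7, 379.8], 0.55), ([203.4, 383.0], 0.49)]
bead [([251.5, 383.5], 0.82), ([203.1, 382.0], 0.71)]
carton [([291.5, 471.5], 0.66)]
pens [([268.9, 272.1], 0.86), ([202.8, 381.2], 0.61)]
stapler [([200.8, 382.4], 0.63)]
0.008
```

View pics/scene0.png

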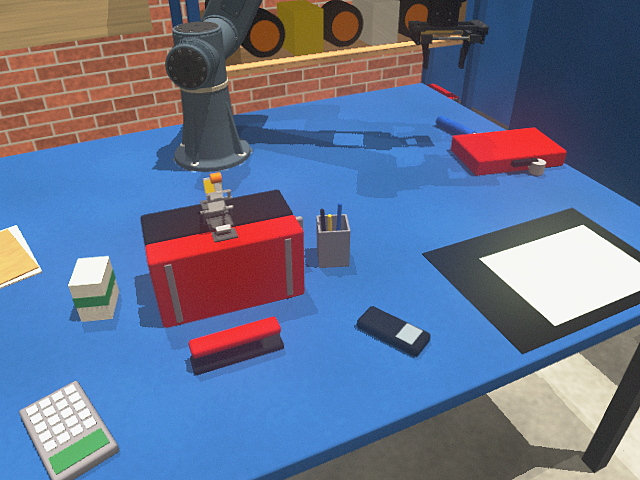

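View pics/top0.png

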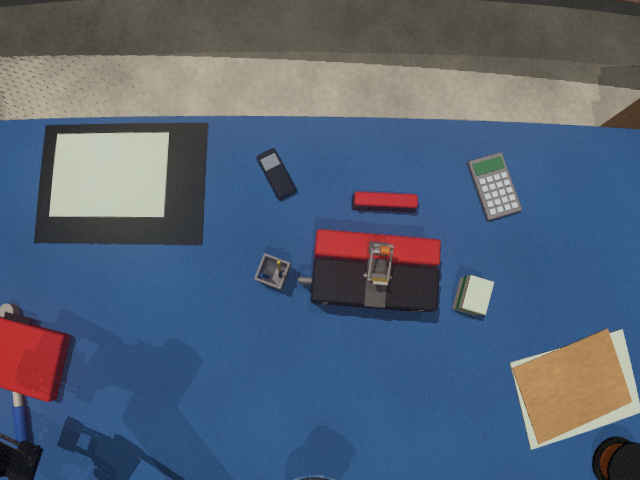

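```bash
python3 - <<'E'
import cv2
a=cv2.imread("pics/scene0.png")[150:330,100:360]; cv2.imwrite("pics/s0z.png",cv2.resize(a,None,fx=3,fy=3,interpolation=cv2.INTER_CUBIC))
a=cv2.imread("pics/top0.png")[170:320,280:480]; cv2.imwrite("pics/t0z.png",cv2.resize(a,None,fx=4,fy=4,interpolation=cv2.INTER_CUBIC))
E
```

```text
(no output)
```

View pics/s0z.png

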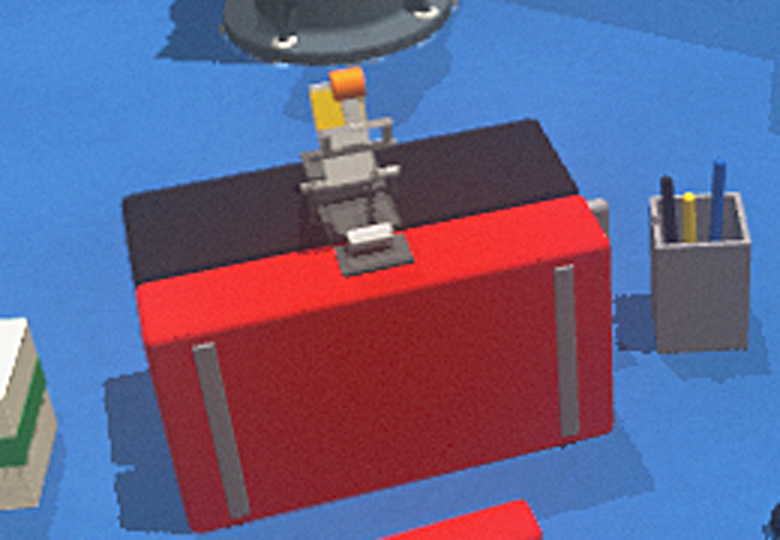

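View pics/t0z.png

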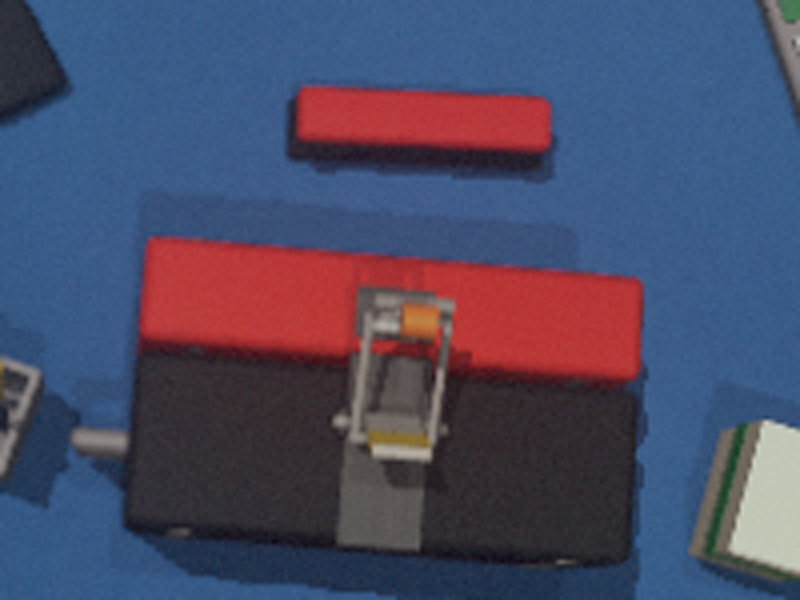

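```bash
cat > h.py <<'E'
import numpy as np, cv2
from scipy.optimize import least_squares
from scipy.spatial.transform import Rotation as Rn
CAL={"scene":(np.array([[530.60223004,0,320.64111052],[0,530.60223004,230.59484174],[0,0,1]]),np.array([-0.0651126,0,0,0,0]),
 np.array([[0.41347684,0.91050312,-0.00457907],[0.51911227,-0.2398645,-0.82035813],[-0.748037,0.33682203,-0.57183176]]),np.array([-0.30064303,-0.21583846,1.46596126])),
"top":(np.array([[541.75233097,0,307.89966427],[0,541.75233097,245.05978823],[0,0,1]]),np.array([-0.15725563,0,0,0,0]),
 np.array([[0.01503557,-0.99987995,-0.00374481],[-0.99072628,-0.0143919,-0.13510852],[0.13503841,0.00574152,-0.99082373]]),np.array([0.01356894,0.62598659,1.17226706]))}
def proj(cam,P):
    K,d,R,t=CAL[cam]; return cv2.projectPoints(np.atleast_2d(np.array(P,float)),cv2.Rodrigues(R)[0],t,K,d)[0].reshape(-1,2)
def w(case,p):
    x,y,a=case; c,s=np.cos(a),np.sin(a); p=np.atleast_2d(p)
    return np.c_[x+c*p[:,0]-s*p[:,1], y+s*p[:,0]+c*p[:,1], p[:,2]]
def lev(L,u,n,y=0): # point u along lever from pivot, n off upper face; case frame
    d=np.array([-np.cos(L),0,np.sin(L)]); m=np.array([np.sin(L),0,np.cos(L)])
    return np.array([-.020,y,.165])+u*d+m*n
def loop(L,r,u,n,y=0): # r rise above level; u from loop pivot
    p=lev(L,.016,-.003,y); return p+u*np.array([np.cos(r),0,np.sin(r)])+n*np.array([-np.sin(r),0,np.cos(r)])
E
cat > f.py <<'E'
from h import *
S=lambda x,y:(x/3+100,y/3+150); T=lambda x,y:(x/4+280,y/4+170)
C=[("top",(-.08,-.13,.15),T(632,560)),("top",(-.08,.13,.15),T(128,527)),("top",(.07,.13,.15),T(148,238)),("top",(.07,-.13,.15),T(642,278)),
("scene",(-.08,.13,.15),S(535,119)),("scene",(-.08,-.13,.15),S(123,196)),("scene",(.07,.13,.15),S(610,243)),("scene",(.07,-.13,.15),S(145,345)),]
f=lambda c:np.ravel([proj(k,w(c,p))[0]-np.array(q) for k,p,q in C])
r=least_squares(f,[.5,0,0]); c=r.x; print(c,np.degrees(c[2])); print(r.fun.reshape(-1,2).round(1))
O=[("top","b",T(422,320)),("scene","b",S(347,82)),("scene","p",S(325,107)),("top","cl",T(362,293)),("top","cr",T(455,304))]
def g(v):
    L,rr,dx,dy=v; out=[dx*.3e3,dy*.3e3]
    cc=c+np.array([dx,dy,0])
    for k,n,q in O:
        P={"b":loop(L,rr,.08,.034),"p":lev(L,.042,.0055),"cl":loop(L,rr,.066,0,.019),"cr":loop(L,rr,.066,0,-.019)}[n]
        out+=list(proj(k,w(cc,P))[0]-np.array(q))
    return np.array(out)
for L0 in(1.6,2.1):
  for r0 in (0,.5,1):
    r=least_squares(g,[L0,r0,0,0]); print(r.x,r.cost); 
print(g(r.x).round(1))
L,rr,dx,dy=r.x; cc=c+[dx,dy,0]
for n,P in dict(bead=loop(L,rr,.08,.034),bar=loop(L,rr,.066,0),pad=lev(L,.042,.0055),seat=(.0373+.005,0,.1593)).items(): print(n,P,w(cc,P))
E
python3 f.py
```

```text
[ 0.57020222 -0.11945602 -0.06249689] -3.5808078182928043
[[ 0.1 -0.2]
 [-1.5 -1.3]
 [-0.9 -2.3]
 [ 1.1 -2.5]
 [-0.3 -2.9]
 [-2.5 -1.6]
 [ 0.8 -2.7]
 [-1.3 -2.4]]
[ 1.12019894  0.58402952  0.00527614 -0.00187198] 20.302477734048367
[ 1.1201595   0.58403298  0.00527677 -0.001872  ] 20.302477732695785
[ 1.12020009  0.58402942  0.00527612 -0.00187198] 20.30247773591944
[ 1.12014749  0.58403402  0.00527696 -0.001872  ] 20.302477756464118
[ 1.12020663  0.58402885  0.00527602 -0.00187198] 20.302477748500547
[ 1.12014714  0.58403405  0.00527696 -0.001872  ] 20.302477757341627
[ 1.6 -0.6 -0.1 -1.9 -1.   0.3  3.4  1.5  2.7  2.9 -0.9  1.6]
bead [0.01832292 0.         0.25057182] [[ 0.59376634 -0.1224724   0.25057182]]
bar [0.02539088 0.         0.21448797] [[ 0.6008205  -0.12291384  0.21448797]]
pad [-0.0333422   0.          0.20520244] [[ 0.54220209 -0.1192456   0.20520244]]
seat (0.0423, 0, 0.1593) [[ 0.6176966  -0.12396992  0.1593    ]]
```

```bash
cat > ov.py <<'E'
from h import *
def overlay(imgfile,cam,c,L,r,roi,f,out,lid=0.03):
    x0,y0,x1,y1=roi
    a=cv2.resize(cv2.imread(imgfile)[y0:y1,x0:x1],None,fx=f,fy=f,interpolation=cv2.INTER_CUBIC)
    def pl(P,col,close=False):
        q=(proj(cam,w(c,np.array(P)))+.5-[x0,y0])*f-.5
        cv2.polylines(a,[np.int32(q.round())],close,col,1,cv2.LINE_AA)
    def hy(x): # lid top shift
        return x+.15*lid
    pl([(-.08,-.13,.15),(-.08,.13,.15),(.01,.13,.15),(.01,-.13,.15)],(0,255,0),True)
    pl([(hy(.01),-.13,.15),(hy(.01),.13,.15),(hy(.065),.13,.15),(hy(.065),-.13,.15)],(0,255,255),True)
    pl([lev(L,0,0,-.014),lev(L,.058,0,-.014),lev(L,.058,0,.014),lev(L,0,0,.014)],(255,255,0),True)
    pl([loop(L,r,0,0,-.019),loop(L,r,.066,0,-.019),loop(L,r,.066,0,.019),loop(L,r,0,0,.019)],(255,0,255),True)
    for s in(-.008,.008):
        pl([loop(L,r,.08+.008*np.cos(t),.034+.008*np.sin(t),s) for t in np.linspace(0,6.28,13)],(255,0,0))
    pd=lev(L,.042,.0055); 
    q=(proj(cam,w(c,pd))[0]+.5-[x0,y0])*f-.5; cv2.circle(a,tuple(int(v) for v in q),3,(0,0,255),-1)
    cv2.imwrite(out,a)
if __name__=="__main__":
    import sys
    v=[float(t) for t in sys.argv[2:7]]
    overlay("pics/scene0.png","scene",v[:3],v[3],v[4],(130,150,310,290),4,f"pics/os{sys.argv[1]}.png")
    overlay("pics/top0.png","top",v[:3],v[3],v[4],(300,210,460,330),5,f"pics/ot{sys.argv[1]}.png")
E
python3 ov.py 1 .5732 -.1205 -.0625 1.6 .5
```

```text
(no output)
```

View pics/os1.png

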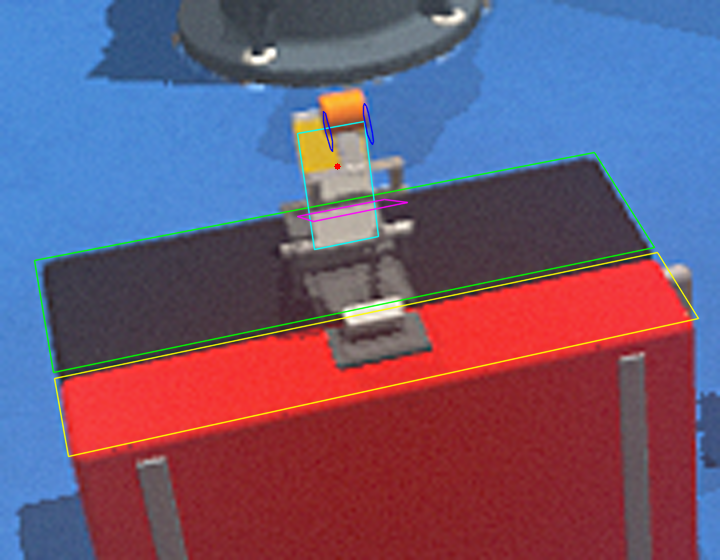

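View pics/ot1.png

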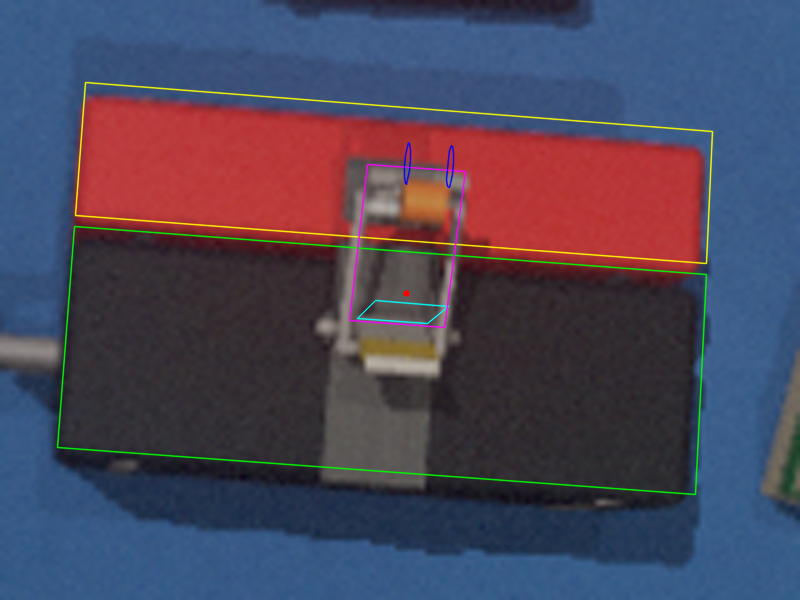

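```bash
python3 ov.py 2 .5695 -.1205 -.0625 1.12 .58
```

```text
(no output)
```

View pics/os2.png

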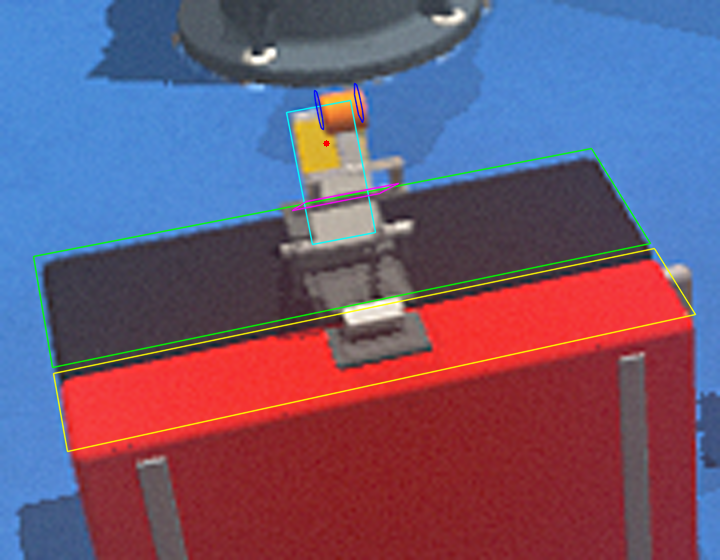

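View pics/ot2.png

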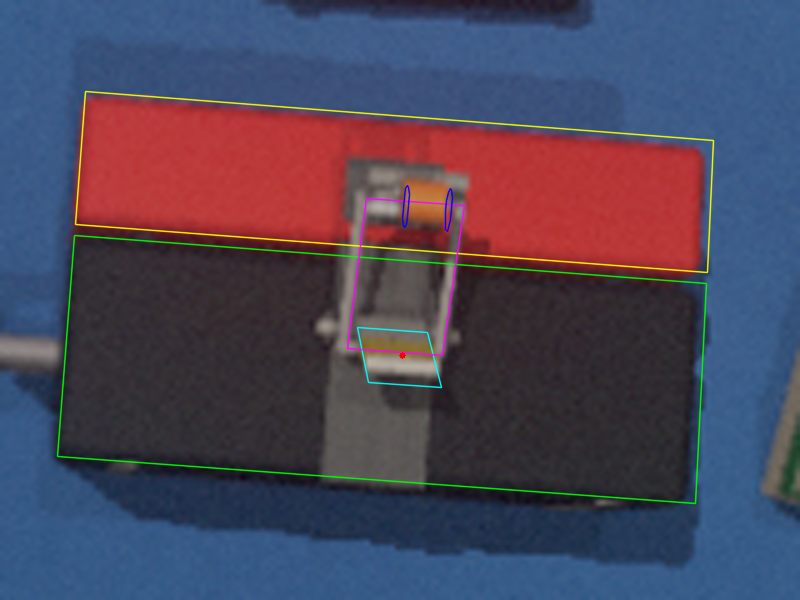

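```bash
cat > tri.py <<'E'
from h import *
def ray(cam,px):
    K,d,R,t=CAL[cam]; u=cv2.undistortPoints(np.array([[px]],float),K,d).ravel()
    return -R.T@t, R.T@np.r_[u,1]
def tri(ps,pt):
    A=[];b=[]
    for cam,p in(("scene",ps),("top",pt)):
        o,d=ray(cam,p); d/=np.linalg.norm(d); M=np.eye(3)-np.outer(d,d); A.append(M); b.append(M@o)
    A=np.vstack(A); b=np.hstack(b); x,*_=np.linalg.lstsq(A,b,rcond=None); return x, np.abs(A@x-b).max()
def incase(c,P):
    R=Rn.from_euler('z',c[2]).as_matrix(); return R.T@(P-np.array([c[0],c[1],0]))
E
python3 - <<'E'
from tri import *
S=lambda x,y:(x/4+130,y/4+150); T=lambda x,y:(x/5+300,y/5+210)
c=[.5695,-.1205,-.0625]
for n,s,t in(("bead",(343,108),(425,201)),("knobs",(347,238),(390,332)),("tip",(325,108),(400,366)),
 ("hooktop",(374,311),(382,203)),("footcorner NE",(432,346),(348,160)),("caseBR",(595,155),(60,450)),("caseBL",(36,262),(692,497)),("lidFR",(692,328),(85,97)),("lidFL",(70,455),(703,148))):
    P,e=tri(S(*s),T(*t)); print(n,P.round(4),incase(c,P).round(4),e.round(4))
E
```

```text
bead [ 0.5902 -0.1209  0.2496] [0.0207 0.0009 0.2496] 0.001
knobs [ 0.5481 -0.1183  0.1632] [-0.0214  0.0009  0.1632] 0.0012
tip [ 0.5306 -0.1159  0.2184] [-0.0391  0.0021  0.2184] 0.0005
hooktop [ 0.6003 -0.1186  0.1573] [0.0307 0.0038 0.1573] 0.0015
footcorner NE [ 0.6199 -0.1032  0.1473] [0.0492 0.0204 0.1473] 0.0011
caseBR [0.5    0.014  0.1465] [-0.0777  0.1299  0.1465] 0.0017
caseBL [ 0.4832 -0.2448  0.1471] [-0.0783 -0.1294  0.1471] 0.0007
lidFR [0.6454 0.0043 0.1411] [0.0679 0.1293 0.1411] 0.0004
lidFL [ 0.6273 -0.253   0.1442] [ 0.0659 -0.1286  0.1442] 0.0002
```

```bash
cat > go.py <<'E'
from h import *
from rig import robot
import sys
CASE=[.568,-.1195,-.0625]
def st():
    o=robot.get_obs(); return o,np.array(o["position"]),Rn.from_quat(o["tool_rot"])
def to(case_xyz=None,world=None,tilt=0):
    o,p,R=st(); t=np.array(world) if world is not None else w(CASE,case_xyz)[0]
    print("t",round(o["time"],2),"p",p.round(4),"case p",incase(p).round(4),"tool shift mm",(R.inv().apply(t-p)*1000).round(2))
def incase(P):
    return Rn.from_euler('z',CASE[2]).as_matrix().T@(np.array(P)-[CASE[0],CASE[1],0])
def rot():
    o,p,R=st(); a=CASE[2]; 
    for s in(1,-1):
        z=np.array([-np.sin(a),np.cos(a),0])*s; y=np.array([0,0,-1.]); x=np.cross(y,z)
        G=Rn.from_matrix(np.c_[x,y,z]); print("rotvec deg",np.degrees((R.inv()*G).as_rotvec()).round(2))
    print(R.as_matrix().round(3))
E
python3 - <<'E'
from go import *
rot(); to(world=[.59,-.121,.345])
E
```

```text
rotvec deg [ -0.   -15.89  -0.  ]
rotvec deg [  0.   164.11  -0.  ]
[[ 0.943 -0.     0.333]
 [-0.333  0.     0.943]
 [-0.    -1.     0.   ]]
t 1.1 p [0.2083 0.5892 0.2306] case p [-0.4033  0.6849  0.2306] tool shift mm [ 596.63 -114.45 -542.41]
```

```bash
python3 -m crank '[[[0,-7.945,0,0,-0.057,0,60],[0,-7.945,0,0,-0.057,0,60],[0,0,0,0,0,0,60],[0,0,0,0,0,0,60],[0,0,0,0,0,0,60]]]' 15; python3 - <<'E'
from go import *
rot(); to(world=[.59,-.121,.345])
E
```

```text
time: 1.72
position: [0.2077, 0.5883, 0.3424]
tool_rot: [0.708, -0.023, 0.022, -0.705]
ft_force: [0.3, -0.4, 0.1]
grip_width: 0.0538
rotvec deg [ 0.22 -0.02 -0.11]
rotvec deg [1.7000e-01 1.7998e+02 3.5000e-01]
[[ 0.998 -0.002  0.063]
 [-0.063 -0.004  0.998]
 [-0.002 -1.    -0.004]]
t 1.73 p [0.2077 0.5883 0.3424] case p [-0.4038  0.6839  0.3424] tool shift mm [ 426.07   -0.74 -683.85]
```

```bash
M='[[[0,0,0,0.0284,0,-0.0456,60],[0,0,0,0.0284,0,-0.0456,60],[0,0,0,0.0284,0,-0.0456,60],[0,0,0,0.0284,0,-0.0456,60],[0,0,0,0.0284,0,-0.0456,60]]]'; python3 -m crank '[[[0,0,0,0.0284,0,-0.0456,60],[0,0,0,0.0284,0,-0.0456,60],[0,0,0,0.0284,0,-0.0456,60],[0,0,0,0.0284,0,-0.0456,60],[0,0,0,0.0284,0,-0.0456,60]]]'; python3 -c "
from go import *
rot(); to(world=[.59,-.121,.345])"
```

```text
time: 2.35
position: [0.3358, 0.3509, 0.3431]
tool_rot: [0.707, -0.023, 0.021, -0.706]
ft_force: [0.3, 0.3, 0.4]
grip_width: 0.0525
rotvec deg [ 0.11  0.   -0.13]
rotvec deg [-2.0e-01 -1.8e+02 -1.7e-01]
[[ 0.998 -0.002  0.062]
 [-0.062 -0.002  0.998]
 [-0.002 -1.    -0.002]]
t 2.35 p [0.3358 0.3509 0.3431] case p [-0.2612  0.455   0.3431] tool shift mm [ 283.18   -1.71 -455.13]
```

```bash
python3 -m crank '[[[0,0,0,0.0283,0,-0.0455,60],[0,0,0,0.0283,0,-0.0455,60],[0,0,0,0.0283,0,-0.0455,60],[0,0,0,0.0283,0,-0.0455,60],[0,0,0,0.0283,0,-0.0455,60]]]';python3 -m crank '[[[0,0,0,0.0283,0,-0.0455,60],[0,0,0,0.0283,0,-0.0455,60],[0,0,0,0.0283,0,-0.0455,60],[0,0,0,0.0283,0,-0.0455,60],[0,0,0,0,0,0,60]]]'; python3 - <<'E'
from go import *
rot(); to(world=[.59,-.121,.345])
for n in("scene","top"):
    c=robot.camera(n); cv2.imwrite(f"pics/{n}1.png",c["img"][:,:,::-1])
    print(n,[(d["at"],round(d["conf"],2)) for d in robot.spot_in(c,"bead")][:2])
a=cv2.imread("pics/scene1.png")[100:290,130:330]; b=cv2.imread("pics/top1.png")[190:340,290:490]
cv2.imwrite("pics/c1.png",np.hstack([cv2.resize(a,(400,380)),cv2.resize(b,(400,300))[:300].copy() if 0 else cv2.copyMakeBorder(cv2.resize(b,(400,300)),0,80,0,0,0)]))
E
```

```text
time: 2.98
position: [0.4627, 0.1153, 0.3431]
tool_rot: [-0.707, 0.023, -0.021, 0.707]
ft_force: [0.3, 0.1, 0.6]
grip_width: 0.0522
time: 3.6
position: [0.5654, -0.0752, 0.3423]
tool_rot: [-0.707, 0.025, -0.023, 0.707]
ft_force: [-0.7, 0.4, -0.9]
grip_width: 0.0519
rotvec deg [ 0.   -0.28 -0.14]
rotvec deg [2.3000e-01 1.7972e+02 1.0000e-02]
[[ 0.998 -0.003  0.067]
 [-0.067  0.     0.998]
 [-0.003 -1.    -0.   ]]
t 3.6 p [ 0.5654 -0.0752  0.3423] case p [-0.0054  0.0441  0.3423] tool shift mm [ 27.62  -2.79 -44.05]
scene [([195.9, 217.6], 0.53)]
top []
```

View pics/c1.png

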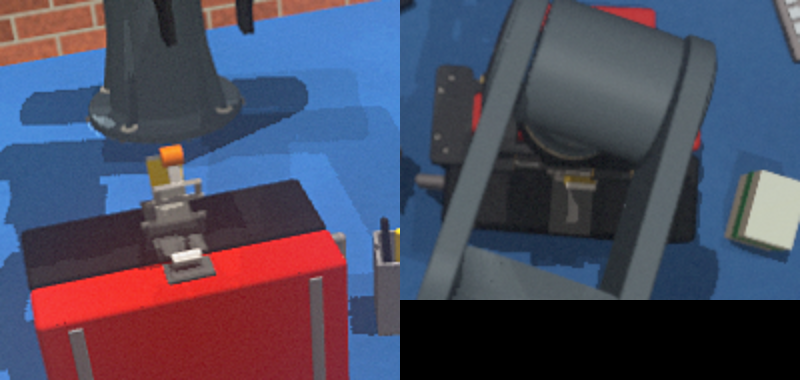

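```bash
python3 -m crank '[[[0,-0.28,0,0.0276,0.009,-0.044,60],[0,0,0,0,0.015,0,60],[0,0,0,0,0.015,0,60],[0,0,0,0,0,0,60],[0,0,0,0,0,0,60]]]'; python3 - <<'E'
from go import *
rot(); to(world=[.5902,-.121,.2455]); print(incase([.5902,-.121,.2515]))
c=robot.camera("scene"); a=c["img"][110:240,150:290,::-1]; cv2.imwrite("pics/c2.png",cv2.resize(a,None,fx=5,fy=5,interpolation=cv2.INTER_CUBIC)[:600])
E
```

```text
time: 4.42
position: [0.5891, -0.1164, 0.306]
tool_rot: [0.707, -0.02, 0.02, -0.707]
ft_force: [-0.0, -0.4, 0.3]
grip_width: 0.052
rotvec deg [-0.    0.35  0.02]
rotvec deg [ 3.0000e-02 -1.7965e+02  0.0000e+00]
[[ 0.998  0.     0.056]
 [-0.056 -0.     0.998]
 [ 0.    -1.     0.   ]]
t 4.42 p [ 0.5891 -0.1164  0.306 ] case p [0.0208 0.0044 0.306 ] tool shift mm [ 1.36 60.45 -4.52]
[ 2.22503437e-02 -1.10474410e-04  2.51500000e-01]
```

View pics/c2.png

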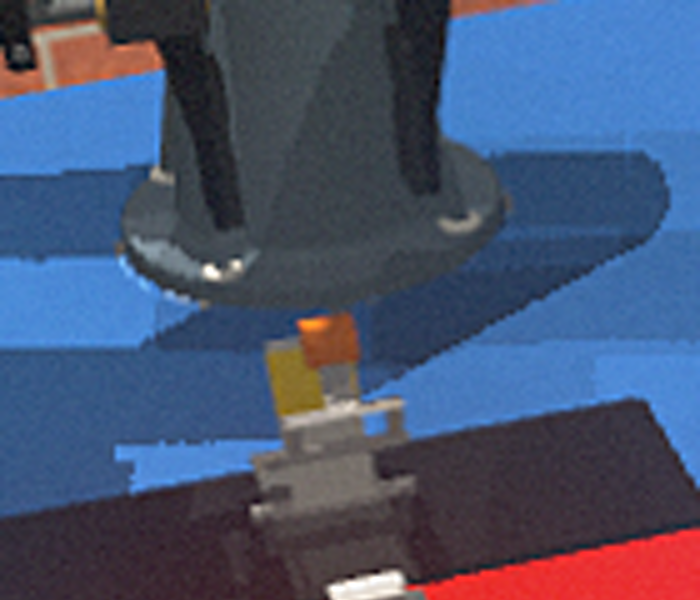

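```bash
python3 -m crank '[[[0,0.35,0,0.0014,0.01,-0.0045,50],[0,0,0,0,0.01,0,50],[0,0,0,0,0.01,0,50],[0,0,0,0,0,0,50],[0,0,0,0,0,0,50]]]'; python3 - <<'E'
from go import *
o,p,R=st(); print(proj("scene",[p+[0,0,-.008]]), (150+330/5,110+207/5))
to(world=[.5902,-.121,.2455])
c=robot.camera("scene"); a=c["img"][110:240,150:290,::-1]; cv2.imwrite("pics/c3.png",cv2.resize(a,None,fx=5,fy=5,interpolation=cv2.INTER_CUBIC)[:600])
E
```

```text
time: 5.1
position: [0.5905, -0.122, 0.2755]
tool_rot: [-0.707, 0.023, -0.023, 0.707]
ft_force: [-1.0, 0.9, -0.9]
grip_width: 0.0438
[[213.12100728 167.23170502]] (216.0, 151.4)
t 5.1 p [ 0.5905 -0.122   0.2755] case p [ 0.0226 -0.0011  0.2755] tool shift mm [-0.32 30.    1.02]
```

View pics/c3.png

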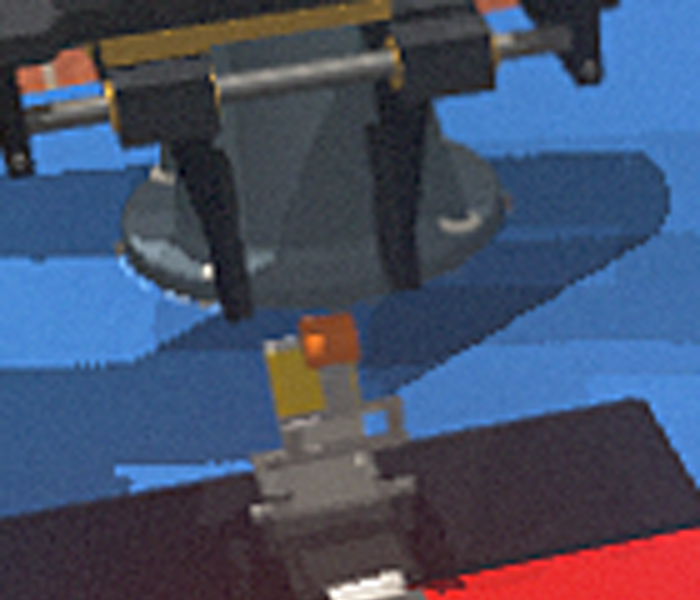

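```bash
python3 -m crank '[[[0,0,0,-0.0003,0.01,0.0015,50],[0,0,0,0,0.01,0,50],[0,0,0,0,0.01,0,50],[0,0,0,0,0,0,35],[0,0,0,0,0,0,30]]]' 12; python3 - <<'E'
from go import *
to(world=[.5902,-.1205,.2455])
c=robot.camera("scene"); a=c["img"][110:240,150:290,::-1]; cv2.imwrite("pics/c4.png",cv2.resize(a,None,fx=5,fy=5,interpolation=cv2.INTER_CUBIC)[:600])
E
```

```text
time: 5.78
position: [0.5903, -0.1205, 0.2455]
tool_rot: [0.707, -0.022, 0.023, -0.707]
ft_force: [0.2, -0.3, 0.0]
grip_width: 0.0316
t 5.78 p [ 0.5903 -0.1205  0.2455] case p [0.0223 0.0003 0.2455] tool shift mm [-0.08  0.04  0.04]
```

View pics/c4.png

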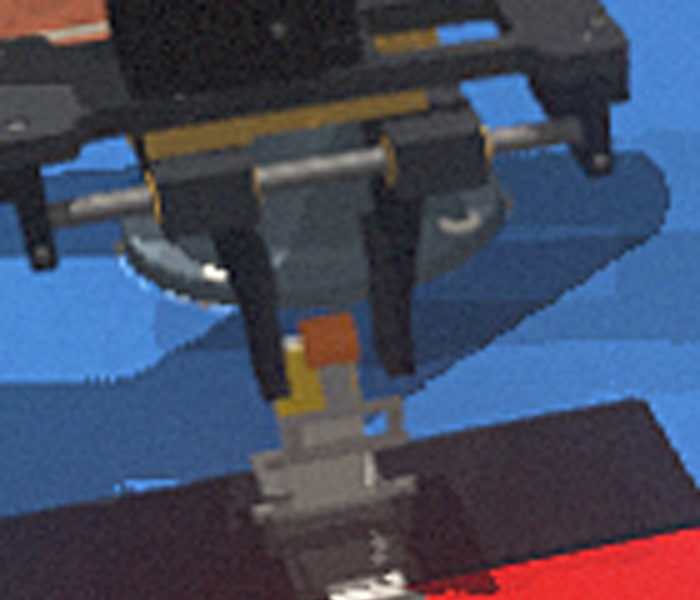

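```bash
python3 -m crank '[[[0,0,0,0,0,0,24],[0,0,0,0,0,0,20],[0,0,0,0,0,0,14],[0,0,0,0,0,0,10],[0,0,0,0,0,0,10]]]' 15; python3 - <<'E'
from go import *
o,p,R=st(); print(o["ft_force"],o["moment"],o["grip_width"])
c=robot.camera("scene"); a=c["img"][110:240,150:290,::-1]; cv2.imwrite("pics/c5.png",cv2.resize(a,None,fx=5,fy=5,interpolation=cv2.INTER_CUBIC)[:600])
E
```

```text
time: 6.45
position: [0.5903, -0.1207, 0.2457]
tool_rot: [0.707, -0.022, 0.023, -0.707]
ft_force: [0.1, -1.3, 0.9]
grip_width: 0.0159
[ 0.14125587 -1.30401656  0.9411716 ] [-0.17469752 -0.02918488 -0.06775986] 0.01591792910461057
```

View pics/c5.png

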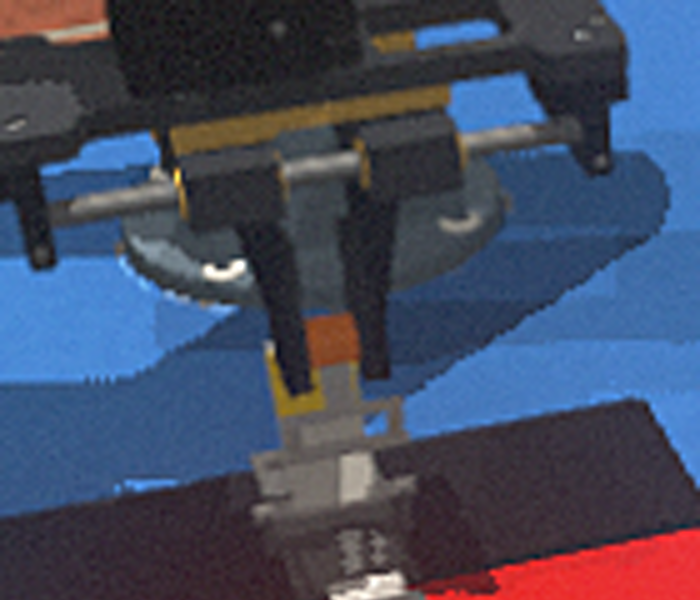

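```bash
cat > path.py <<'E'
from go import *
def bead(L,r): return loop(L,r,.08,.034)
def ik(b,g=(1.5,.3)):
    s=least_squares(lambda v:1e3*(bead(*v)-b)[[0,2]],g); return s.x
E
python3 - <<'E'
from path import *
b0=bead(1.26,.563); print(b0)
pr=b0
for L,r in zip(np.linspace(1.26,2.1,11)[1:],np.linspace(.563,.4,11)[1:]):
    b=bead(L,r); print(round(L,3),round(r,3),b.round(4),((b-pr)*1000).round(2)); pr=b
for r in np.arange(.3,-.45,-.05):
    b=bead(2.1,r); bar=loop(2.1,r,.066,0); print(round(r,2),b.round(4),((b-pr)*1000).round(2),"bar",bar.round(4)); pr=b
E
```

```text
[0.02175661 0.         0.2507664 ]
1.344 0.547 [0.0241 0.     0.2505] [ 2.39  0.   -0.22]
1.428 0.53 [0.0266 0.     0.2502] [ 2.42  0.   -0.34]
1.512 0.514 [0.029  0.     0.2497] [ 2.44  0.   -0.47]
1.596 0.498 [0.0315 0.     0.2491] [ 2.46  0.   -0.6 ]
1.68 0.482 [0.0339 0.     0.2484] [ 2.46  0.   -0.73]
1.764 0.465 [0.0364 0.     0.2476] [ 2.45  0.   -0.86]
1.848 0.449 [0.0388 0.     0.2466] [ 2.44  0.   -0.99]
1.932 0.433 [0.0412 0.     0.2454] [ 2.41  0.   -1.13]
2.016 0.416 [0.0436 0.     0.2442] [ 2.38  0.   -1.26]
2.1 0.4 [0.0459 0.     0.2428] [ 2.33  0.   -1.38]
0.3 [0.0519 0.     0.2364] [ 5.93  0.   -6.35] bar [0.0485 0.     0.1998]
0.25 [0.0546 0.     0.2331] [ 2.72  0.   -3.39] bar [0.0494 0.     0.1967]
0.2 [0.0571 0.     0.2295] [ 2.55  0.   -3.52] bar [0.0502 0.     0.1934]
0.15 [0.0595 0.     0.2259] [ 2.37  0.   -3.64] bar [0.0507 0.     0.1902]
0.1 [0.0617 0.     0.2221] [ 2.19  0.   -3.76] bar [0.0512 0.     0.1869]
0.05 [0.0637 0.     0.2183] [ 1.99  0.   -3.86] bar [0.0514 0.     0.1836]
0.0 [0.0655 0.     0.2143] [ 1.8   0.   -3.96] bar [0.0515 0.     0.1803]
-0.05 [0.0671 0.     0.2103] [ 1.6   0.   -4.04] bar [0.0514 0.     0.177 ]
-0.1 [0.0685 0.     0.2062] [ 1.4   0.   -4.12] bar [0.0512 0.     0.1737]
-0.15 [0.0697 0.     0.202 ] [ 1.19  0.   -4.18] bar [0.0507 0.     0.1705]
-0.2 [0.0706 0.     0.1978] [ 0.98  0.   -4.23] bar [0.0502 0.     0.1672]
-0.25 [0.0714 0.     0.1935] [ 0.76  0.   -4.28] bar [0.0494 0.     0.164 ]
-0.3 [0.072  0.     0.1892] [ 0.55  0.   -4.31] bar [0.0485 0.     0.1608]
-0.35 [0.0723 0.     0.1848] [ 0.33  0.   -4.33] bar [0.0475 0.     0.1577]
-0.4 [0.0724 0.     0.1805] [ 0.12  0.   -4.34] bar [0.0463 0.     0.1546]
```

```bash
python3 -m crank '[[[0,0,0,0.0024,0.0002,0,10],[0,0,0,0.0024,0.0003,0,10],[0,0,0,0.0024,0.0005,0,10],[0,0,0,0.0025,0.0006,0,10],[0,0,0,0.0025,0.0007,0,10]]]'; python3 - <<'E'
from go import *
o,p,R=st(); print(incase(p),o["ft_force"],o["moment"],o["grip_width"])
E
```

```text
time: 7.12
position: [0.6003, -0.1212, 0.2416]
tool_rot: [-0.707, 0.025, -0.02, 0.707]
ft_force: [-5.2, -3.2, -5.0]
grip_width: 0.0158
[0.03234494 0.000338   0.24157203] [-5.18011493 -3.22413743 -4.96801528] [-0.43533952  0.94774672 -0.01691526] 0.015787194396094207
```

```bash
python3 -m crank '[[[0,0,0,0.0025,0.0009,0,10],[0,0,0,0.0024,0.001,0,10],[0,0,0,0.0024,0.0011,0,10],[0,0,0,0.0024,0.0013,0,10],[0,0,0,0.0023,0.0014,0,10]]]'; python3 - <<'E'
from path import *
o,p,R=st(); print(incase(p),o["ft_force"],o["moment"],o["grip_width"])
print(ik(incase(p)+[0,0,.006]), ik(incase(p)+[-.0005,0,.005]))
c=robot.camera("scene"); a=c["img"][110:240,150:290,::-1]; cv2.imwrite("pics/c6.png",cv2.resize(a,None,fx=5,fy=5,interpolation=cv2.INTER_CUBIC)[:600])
E
```

```text
time: 7.75
position: [0.6122, -0.122, 0.2359]
tool_rot: [-0.707, 0.025, -0.02, 0.707]
ft_force: [-5.5, -3.4, -3.7]
grip_width: 0.0159
[0.04423697 0.00026086 0.23588169] [-5.49051204 -3.35425881 -3.67584816] [-0.50756489  1.03731543 -0.05440374] 0.01592358235833895
[1.8822118  0.37166602] [1.78503029 0.35377355]
```

View pics/c6.png

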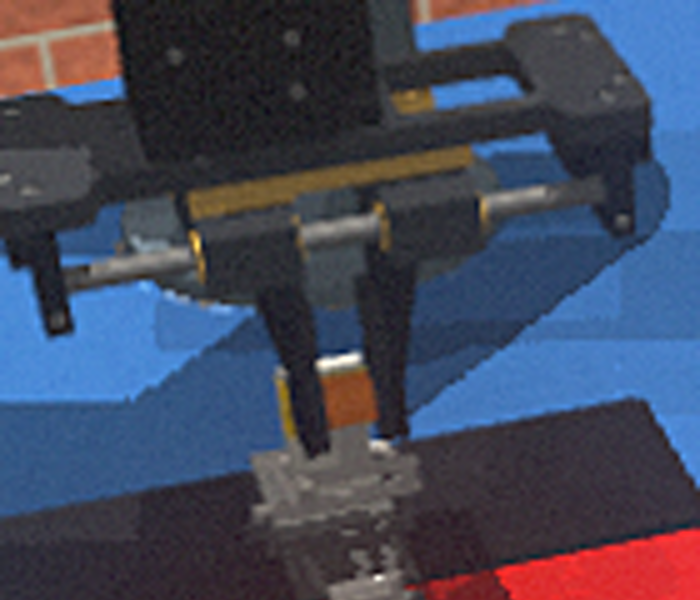

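```bash
python3 -m crank '[[[0,0,0,0.0024,0.0011,0,10],[0,0,0,0.0024,0.0013,0,10],[0,0,0,0.0024,0.0015,0,10],[0,0,0,0.0024,0.0017,0,10],[0,0,0,0.0,0.000,0,10]]]'; python3 - <<'E'
from path import *
o,p,R=st(); print(incase(p),o["ft_force"],o["moment"],o["grip_width"])
print(ik(incase(p)+[0,0,.006]), ik(incase(p)+[-.0005,0,.005]))
E
```

```text
time: 8.43
position: [0.6216, -0.1226, 0.2301]
tool_rot: [-0.707, 0.025, -0.02, 0.707]
ft_force: [-6.1, -3.3, -3.5]
grip_width: 0.0158
[5.37035821e-02 2.05836180e-04 2.30140246e-01] [-6.06725205 -3.34448617 -3.51726247] [-0.51013892  0.99557675 -0.0932393 ] 0.015843170442186798
[2.27595636 0.31346371] [2.12364706 0.28243345]
```

```bash
python3 -m crank '[[[0,0,0,0.0027,0.0034,0,10],[0,0,0,0.0025,0.0035,0,10],[0,0,0,0.0023,0.0036,0,10],[0,0,0,0.0021,0.0037,0,10],[0,0,0,0.0019,0.0038,0,10]]]'; python3 - <<'E'
from path import *
o,p,R=st(); print(incase(p),o["ft_force"],o["moment"],o["grip_width"])
print(ik(incase(p)+[0,0,.006]), ik(incase(p)+[-.0005,0,.005]))
E
```

```text
time: 9.05
position: [0.6354, -0.1236, 0.2137]
tool_rot: [0.707, -0.023, 0.022, -0.707]
ft_force: [-3.5, -4.0, -0.7]
grip_width: 0.0156
[6.75255030e-02 7.44174958e-05 2.13707749e-01] [-3.5316914  -4.004193   -0.71524664] [-0.52858007  0.74751324 -0.06580863] 0.01564675851305818
[2.76830612 0.15676412] [2.46027195 0.09323611]
```

```bash
python3 - <<'E'
from path import *
c=robot.camera("scene"); cv2.imwrite("pics/scene7.png",c["img"][:,:,::-1]); a=c["img"][140:260,160:300,::-1]; cv2.imwrite("pics/c7.png",cv2.resize(a,None,fx=5,fy=5,interpolation=cv2.INTER_CUBIC)[:600])
c=robot.camera("top"); cv2.imwrite("pics/top7.png",c["img"][:,:,::-1]); a=c["img"][190:310,310:450,::-1]; cv2.imwrite("pics/d7.png",cv2.resize(a,None,fx=5,fy=5,interpolation=cv2.INTER_CUBIC)[:600])
E
```

```text
(no output)
```

View pics/c7.png

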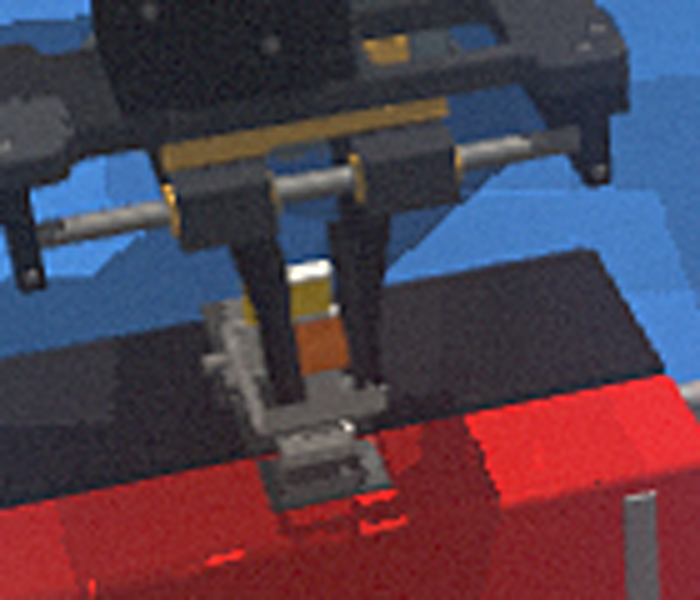

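View pics/d7.png

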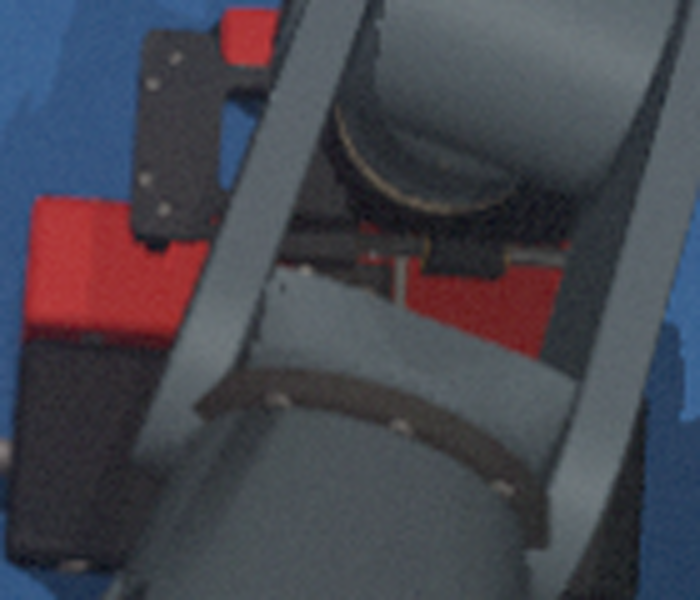

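```bash
sed -i 's/q=(proj(cam,w(c,np.array(P)))+.5/q=(proj(cam,w(c,np.array(P)))+BIAS+.5/; s/q=(proj(cam,w(c,pd))\[0\]+.5/q=(proj(cam,w(c,pd))[0]+BIAS+.5/; s/^def overlay/BIAS=np.array([1.,3.])\ndef overlay/' ov.py
python3 - <<'E'
from ov import *
a=[]
for L,r in((2.0,.0),(2.2,.05)):
    overlay("pics/scene7.png","scene",[.568,-.1195,-.0625],L,r,(170,160,270,260),4,"pics/x.png"); a.append(cv2.imread("pics/x.png"))
cv2.imwrite("pics/o7.png",np.hstack(a))
E
```

```text
(no output)
```

View pics/o7.png

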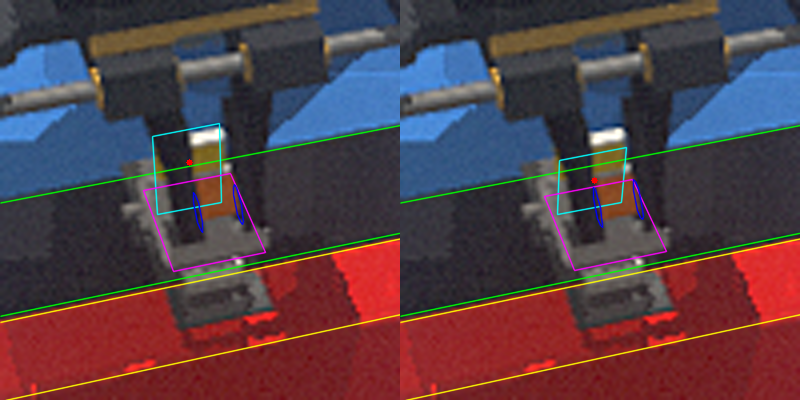

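```bash
python3 -m crank '[[[0,0,0,0.0022,0.0039,0,10],[0,0,0,0.002,0.004,0,10],[0,0,0,0.0018,0.0041,0,10],[0,0,0,0.0012,0.0020,0,10],[0,0,0,0.00,0.000,0,10]]]'; python3 - <<'E'
from path import *
o,p,R=st(); print(incase(p),o["ft_force"],o["moment"],o["grip_width"])
for e in range(0,8,2): print(e,ik(incase(p)+[-e*1e-3,0,.006]))
c=robot.camera("scene"); cv2.imwrite("pics/scene8.png",c["img"][:,:,::-1]); a=c["img"][140:260,160:300,::-1]; cv2.imwrite("pics/c8.png",cv2.resize(a,None,fx=5,fy=5,interpolation=cv2.INTER_CUBIC)[:600])
E
```

```text
time: 9.78
position: [0.6428, -0.1241, 0.1999]
tool_rot: [0.707, -0.022, 0.023, -0.707]
ft_force: [-2.7, -3.2, -0.2]
grip_width: 0.0157
[7.49794944e-02 1.26867237e-04 1.99940214e-01] [-2.73777607 -3.15320948 -0.18271249] [-0.6900867   0.56048697  0.00113086] 0.015684601214297534
0 [2.91996205 0.00510687]
2 [ 2.49972778 -0.06223941]
4 [ 2.29410148 -0.08651025]
6 [ 2.13163571 -0.10057696]
```

View pics/c8.png

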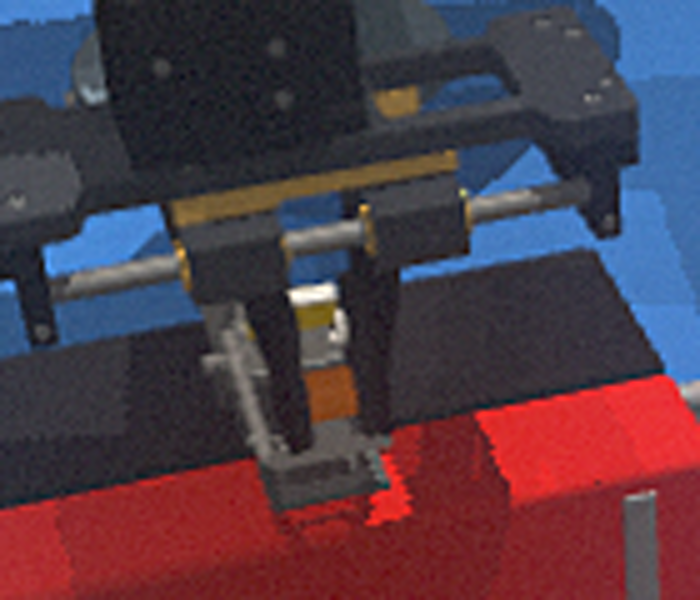

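```bash
python3 -m crank '[[[0,0,0,0.0004,0.002,0,10],[0,0,0,0.0004,0.002,0,10],[0,0,0,0.0003,0.0015,0,10],[0,0,0,0.0002,0.0015,0,10],[0,0,0,0.00,0.001,0,10]]]'; python3 - <<'E'
from path import *
o,p,R=st(); print(incase(p),o["ft_force"],o["moment"],o["grip_width"])
for e in range(0,8,2): print(e,ik(incase(p)+[-e*1e-3,0,.006]))
E
```

```text
time: 10.45
position: [0.6448, -0.1242, 0.1923]
tool_rot: [0.707, -0.022, 0.023, -0.707]
ft_force: [-0.9, -4.1, 1.4]
grip_width: 0.0156
[7.69331793e-02 1.50699825e-04 1.92322871e-01] [-0.85229736 -4.05766226  1.37328712] [-0.71496684  0.18196214 -0.0060403 ] 0.015608480365922972
0 [ 2.72489169 -0.12089657]
2 [ 2.46265808 -0.15857259]
4 [ 2.28146958 -0.17869368]
6 [ 2.12875466 -0.19139225]
```

```bash
python3 -m crank '[[[0,0,0,0,0.001,0,10],[0,0,0,0,0.001,0,10],[0,0,0,0,0.001,0,10],[0,0,0,0,0.001,0,10],[0,0,0,0.00,0.001,0,10]]]'; python3 - <<'E'
from path import *
o,p,R=st(); print(incase(p),o["ft_force"],o["moment"],o["grip_width"])
for e in range(4,8,2): v=ik(incase(p)+[-e*1e-3,0,.006]); print(e,v,loop(*v,.066,0))
E
```

```text
time: 11.08
position: [0.6454, -0.1242, 0.1876]
tool_rot: [0.707, -0.021, 0.024, -0.706]
ft_force: [2.9, -4.1, 2.5]
grip_width: 0.0158
[7.75448128e-02 1.00575669e-04 1.87553143e-01] [ 2.92891433 -4.06650838  2.52663151] [-0.74461342 -0.37977295 -0.00919735] 0.015819743285773413
4 [ 2.25567534 -0.23703625] [0.0519523  0.         0.16379136]
6 [ 2.1099673  -0.24846348] [0.04961363 0.         0.16404004]
```

```bash
python3 -m crank '[[[0,0,0,0,0.001,0,10],[0,0,0,0,0.001,0,10],[0,0,0,0,0.001,0,10],[0,0,0,0,0,0,10],[0,0,0,0.00,0,0,10]]]'; python3 - <<'E'
from path import *
o,p,R=st(); print(incase(p),o["ft_force"],o["moment"],o["grip_width"])
for e in range(4,8,2): v=ik(incase(p)+[-e*1e-3,0,.006]); print(e,v,loop(*v,.066,0))
c=robot.camera("scene"); cv2.imwrite("pics/scene9.png",c["img"][:,:,::-1]); a=c["img"][150:250,170:290,::-1]; cv2.imwrite("pics/c9.png",cv2.resize(a,None,fx=6,fy=6,interpolation=cv2.INTER_CUBIC)[:600])
E
```

```text
time: 11.7
position: [0.6456, -0.1242, 0.1845]
tool_rot: [0.707, -0.021, 0.024, -0.706]
ft_force: [3.0, -5.2, 1.1]
grip_width: 0.0158
[7.77596081e-02 1.17684250e-04 1.84495815e-01] [ 3.03165522 -5.17880002  1.08294855] [-0.7767324  -0.40916384  0.00824767] 0.015809452536021926
4 [ 2.2378655  -0.27417838] [0.05107683 0.         0.16155637]
6 [ 2.0961491  -0.28484934] [0.04876931 0.         0.16180006]
```

View pics/c9.png

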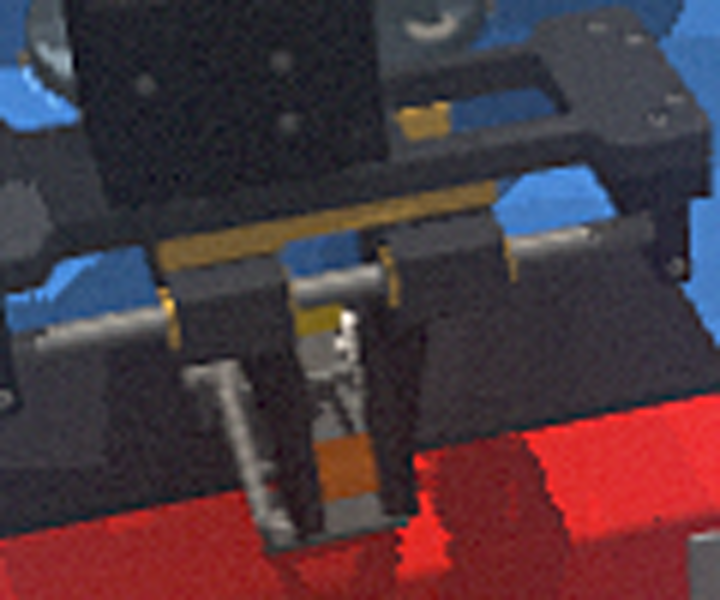

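```bash
python3 -m crank '[[[0,0,0,-0.0003,0.001,0,10],[0,0,0,-0.0003,0.001,0,10],[0,0,0,-0.0002,0.001,0,10],[0,0,0,0,0,0,10],[0,0,0,0.00,0,0,10]]]'; python3 - <<'E'
from path import *
o,p,R=st(); print(incase(p),o["ft_force"],o["moment"],o["grip_width"])
for e in range(4,8,2): v=ik(incase(p)+[-e*1e-3,0,.006]); print(e,v,loop(*v,.066,0))
E
```

```text
time: 12.38
position: [0.6457, -0.1243, 0.1818]
tool_rot: [0.707, -0.02, 0.025, -0.706]
ft_force: [4.7, -5.1, 1.2]
grip_width: 0.0157
[7.78137756e-02 6.96690681e-05 1.81804733e-01] [ 4.67472457 -5.11609252  1.16304264] [-0.75890352 -0.60858862  0.01258816] 0.015694333360993126
4 [ 2.21981159 -0.30688021] [0.05019692 0.         0.1596224 ]
6 [ 2.08142709 -0.31687279] [0.04791649 0.         0.15985979]
```

```bash
python3 -m crank '[[[0,0,0,-0.0003,0.001,0,10],[0,0,0,-0.0003,0.001,0,10],[0,0,0,-0.0002,0.001,0,10],[0,0,0,0,0,0,10],[0,0,0,0.00,0,0,10]]]'; python3 - <<'E'
from path import *
o,p,R=st(); print(incase(p),o["ft_force"],o["moment"],o["grip_width"])
for e in range(4,8,2): v=ik(incase(p)+[-e*1e-3,0,.006]); print(e,v,loop(*v,.066,0))
E
```

```text
time: 13.0
position: [0.6456, -0.1243, 0.1791]
tool_rot: [0.707, -0.02, 0.026, -0.706]
ft_force: [5.1, -4.1, 1.0]
grip_width: 0.0158
[7.77553632e-02 5.73887525e-05 1.79084918e-01] [ 5.14627529 -4.0943636   0.98069196] [-0.76313418 -0.78876121  0.03984476] 0.01582072854540748
4 [ 2.20045175 -0.33986237] [0.04922201 0.         0.1576967 ]
6 [ 2.06515783 -0.34919001] [0.04696761 0.         0.15792673]
```

```bash
python3 -m crank '[[[0,0,0,-0.0003,0.001,0,10],[0,0,0,-0.0003,0.001,0,10],[0,0,0,-0.0002,0.001,0,10],[0,0,0,0,0,0,10],[0,0,0,0.00,0,0,10]]]'; python3 - <<'E'
from path import *
o,p,R=st(); print(incase(p),o["ft_force"],o["moment"],o["grip_width"])
for e in range(4,8,2): v=ik(incase(p)+[-e*1e-3,0,.006]); print(e,v,loop(*v,.066,0))
E
```

```text
time: 13.62
position: [0.6454, -0.1243, 0.1765]
tool_rot: [0.707, -0.019, 0.026, -0.706]
ft_force: [6.1, -4.3, 2.2]
grip_width: 0.0157
[ 7.75760489e-02 -3.61501049e-07  1.76549620e-01] [ 6.10762079 -4.31615763  2.2042963 ] [-0.70108522 -0.8670112   0.03779068] 0.015698372529339717
4 [ 2.17986107 -0.37068497] [0.0482103  0.         0.15593048]
6 [ 2.04728785 -0.37936811] [0.04598012 0.         0.15615173]
```

```bash
python3 -m crank '[[[0,0,0,-0.0003,0.001,0,10],[0,0,0,-0.0003,0.001,0,10],[0,0,0,-0.0002,0.001,0,10],[0,0,0,0,0,0,10],[0,0,0,0.00,0,0,10]]]'; python3 - <<'E'
from path import *
o,p,R=st(); print(incase(p),o["ft_force"],o["moment"],o["grip_width"])
for e in range(4,8,2): v=ik(incase(p)+[-e*1e-3,0,.006]); print(e,v,loop(*v,.066,0))
c=robot.camera("scene"); cv2.imwrite("pics/scene10.png",c["img"][:,:,::-1]); a=c["img"][150:250,170:290,::-1]; cv2.imwrite("pics/c10.png",cv2.resize(a,None,fx=6,fy=6,interpolation=cv2.INTER_CUBIC)[:600])
E
```

```text
time: 14.25
position: [0.6455, -0.1244, 0.1761]
tool_rot: [0.707, -0.018, 0.027, -0.706]
ft_force: [4.5, -3.0, 11.4]
grip_width: 0.0158
[ 7.76512454e-02 -5.46491707e-06  1.76139071e-01] [ 4.52539234 -2.96833511 11.37522327] [-0.53132482 -0.54453914 -0.01742877] 0.015793271625194488
4 [ 2.18418727 -0.37507513] [0.04816888 0.         0.15563154]
6 [ 2.05160588 -0.38385825] [0.04593705 0.         0.15585638]
```

View pics/c10.png

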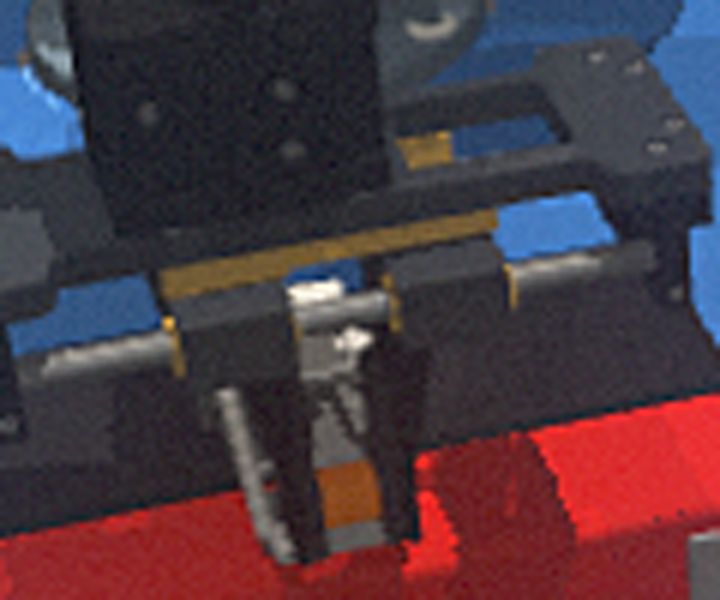

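```bash
python3 - <<'E'
from path import *
pr=None
for L in np.arange(2.1,1.0,-.1):
    r=np.arcsin((.1557-lev(L,.016,-.003)[2])/.066); b=bead(L,r); bar=loop(L,r,.066,0)
    print(round(L,2),r.round(3),b.round(4),bar.round(4),None if pr is None else ((b-pr)*1e3).round(2)); pr=b
E
```

```text
2.1 -0.382 [0.0724 0.     0.182 ] [0.0467 0.     0.1557] None
2.0 -0.39 [0.0708 0.     0.1818] [0.045  0.     0.1557] [-1.55  0.   -0.2 ]
1.9 -0.395 [0.0693 0.     0.1817] [0.0432 0.     0.1557] [-1.59  0.   -0.13]
1.8 -0.398 [0.0676 0.     0.1816] [0.0416 0.     0.1557] [-1.62  0.   -0.07]
1.7 -0.398 [0.066  0.     0.1816] [0.0399 0.     0.1557] [-1.63  0.    0.  ]
1.6 -0.395 [0.0644 0.     0.1817] [0.0384 0.     0.1557] [-1.62  0.    0.07]
1.5 -0.389 [0.0628 0.     0.1818] [0.0369 0.     0.1557] [-1.6   0.    0.14]
1.4 -0.381 [0.0612 0.     0.182 ] [0.0356 0.     0.1557] [-1.56  0.    0.21]
1.3 -0.371 [0.0597 0.     0.1823] [0.0343 0.     0.1557] [-1.52  0.    0.27]
1.2 -0.358 [0.0582 0.     0.1826] [0.0332 0.     0.1557] [-1.46  0.    0.32]
1.1 -0.343 [0.0568 0.     0.183 ] [0.0322 0.     0.1557] [-1.4   0.    0.37]
```

```bash
python3 -m crank '[[[0,0,0,-0.001,-0.0013,0,10],[0,0,0,-0.0015,0,0,10],[0,0,0,-0.0015,0,0,10],[0,0,0,-0.001,0,0,10],[0,0,0,0.00,0,0,10]]]'; python3 - <<'E'
from path import *
o,p,R=st(); print(incase(p),o["ft_force"],o["moment"],o["grip_width"])
for e in range(4,8,2): v=ik(incase(p)+[-e*1e-3,0,.006]); print(e,v,loop(*v,.066,0))
E
```

```text
time: 14.92
position: [0.6416, -0.1242, 0.176]
tool_rot: [0.707, -0.017, 0.028, -0.706]
ft_force: [8.0, -4.2, 4.2]
grip_width: 0.0156
[ 7.37701276e-02 -7.33425312e-05  1.75999993e-01] [ 8.04310933 -4.16080901  4.19576517] [-0.54692765 -1.25752406 -0.01338633] 0.015598460445840836
4 [ 1.93214492 -0.39068091] [0.04387721 0.         0.15589335]
6 [ 1.80826318 -0.39331978] [0.04180841 0.         0.15596177]
```

```bash
python3 -m crank '[[[0,0,0,-0.001,0,0,10],[0,0,0,-0.0012,0,0,10],[0,0,0,-0.0012,0,0,10],[0,0,0,-0.001,0,0,10],[0,0,0,0.00,0,0,10]]]'; python3 - <<'E'
from path import *
o,p,R=st(); print(incase(p),o["ft_force"],o["moment"],o["grip_width"],rot())
for e in range(4,8,2): v=ik(incase(p)+[-e*1e-3,0,.006]); print(e,v,loop(*v,.066,0))
c=robot.camera("scene"); cv2.imwrite("pics/scene11.png",c["img"][:,:,::-1]); a=c["img"][150:250,170:290,::-1]; cv2.imwrite("pics/c11.png",cv2.resize(a,None,fx=6,fy=6,interpolation=cv2.INTER_CUBIC)[:600])
E
```

```text
time: 15.55
position: [0.6369, -0.1239, 0.176]
tool_rot: [0.707, -0.018, 0.028, -0.706]
ft_force: [7.7, -3.6, 4.9]
grip_width: 0.0159
rotvec deg [ 0.09 -0.11  0.82]
rotvec deg [-1.2900e+00  1.7989e+02  1.4000e-01]
[[ 0.998  0.014  0.064]
 [-0.064 -0.003  0.998]
 [ 0.014 -1.    -0.002]]
[ 6.90757017e-02 -4.99593182e-05  1.75976207e-01] [ 7.68934032 -3.59399851  4.89741629] [-0.57335179 -1.18777708 -0.0250274 ] 0.01586906050883822 None
4 [ 1.6425102  -0.39263989] [0.03913169 0.         0.15592033]
6 [-1.55034003 -0.01204168] [0.04866731 0.         0.14814725]
```

View pics/c11.png

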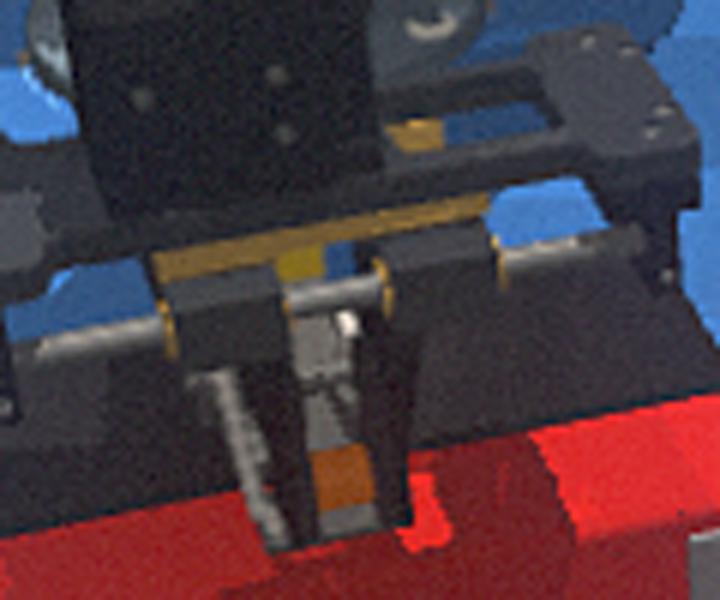

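```bash
python3 -m crank '[[[0,0,0,-0.001,0,0,10],[0,0,0,-0.001,0,0,10],[0,0,0,-0.001,0,0,10],[0,0,0,0,0,0,10],[0,0,0,0.00,0,0,10]]]'; python3 - <<'E'
from path import *
o,p,R=st(); print(incase(p),o["ft_force"],o["moment"],o["grip_width"])
for e in range(1,6,2): v=ik(incase(p)+[-e*1e-3,0,.006],(1.4,-.3)); print(e,v,loop(*v,.066,0))
E
```

```text
time: 16.23
position: [0.6344, -0.1237, 0.1762]
tool_rot: [0.707, -0.017, 0.028, -0.706]
ft_force: [7.4, -3.7, 5.3]
grip_width: 0.0159
[ 6.65581181e-02 -5.97405775e-05  1.76207326e-01] [ 7.44437045 -3.66573238  5.28183846] [-0.60189511 -1.28301106 -0.03962987] 0.015872963080347215
1 [ 1.6724071  -0.39053256] [0.03966908 0.         0.15609684]
3 [ 1.54838903 -0.3871614 ] [0.03775725 0.         0.15600971]
5 [ 1.42141384 -0.38079353] [0.03592459 0.         0.15584595]
```

```bash
python3 -m crank '[[[0,0,0,-0.001,0,0,10],[0,0,0,-0.001,0,0,10],[0,0,0,-0.001,0,0,10],[0,0,0,0,0,0,10],[0,0,0,0.00,0,0,10]]]'; python3 - <<'E'
from path import *
o,p,R=st(); print(incase(p),o["ft_force"],o["moment"],o["grip_width"])
for e in range(1,6,2): v=ik(incase(p)+[-e*1e-3,0,.006],(1.4,-.3)); print(e,v,loop(*v,.066,0))
E
```

```text
time: 16.85
position: [0.6323, -0.1236, 0.1765]
tool_rot: [0.708, -0.017, 0.029, -0.706]
ft_force: [9.4, -2.5, 4.1]
grip_width: 0.0156
[ 6.43977448e-02 -6.79600831e-05  1.76520565e-01] [ 9.36101122 -2.50152603  4.11966719] [-0.53819382 -1.52934332 -0.0344219 ] 0.01558583033096828
1 [ 1.53867427 -0.3831734 ] [0.03770155 0.         0.15622027]
3 [ 1.41151954 -0.37657149] [0.03587574 0.         0.1560512 ]
5 [ 1.2791575  -0.36667512] [0.03413894 0.         0.15579992]
```

```bash
python3 -m crank '[[[0,0,0,-0.001,0,0,10],[0,0,0,-0.001,0,0,10],[0,0,0,0,0,0,10],[0,0,0,0,0,0,10],[0,0,0,0.00,0,0,10]]]'; python3 - <<'E'
from path import *
o,p,R=st(); print(incase(p),o["ft_force"],o["moment"],o["grip_width"])
for e in range(1,6,2): v=ik(incase(p)+[-e*1e-3,0,.006],(1.4,-.3)); print(e,v,loop(*v,.066,0))
E
```

```text
time: 17.48
position: [0.6313, -0.1236, 0.1768]
tool_rot: [0.708, -0.016, 0.03, -0.706]
ft_force: [10.9, -2.8, 4.6]
grip_width: 0.0158
[ 6.34508519e-02 -1.26067577e-04  1.76777923e-01] [10.92271917 -2.75203244  4.59240598] [-0.4775753  -1.87932858 -0.06621303] 0.015823692025665734
1 [ 1.47934934 -0.37749401] [0.03690444 0.         0.15633211]
3 [ 1.35018055 -0.36939787] [0.03511939 0.         0.15612615]
5 [ 1.21467138 -0.3578211 ] [0.03342962 0.         0.15583469]
```

```bash
python3 -m crank '[[[0,0,0,-0.001,0,0,10],[0,0,0,-0.001,0,0,10],[0,0,0,0,0,0,10],[0,0,0,0,0,0,10],[0,0,0,0.00,0,0,10]]]'; python3 - <<'E'
from path import *
o,p,R=st(); print(incase(p),o["ft_force"],o["moment"],o["grip_width"])
c=robot.camera("scene"); cv2.imwrite("pics/scene12.png",c["img"][:,:,::-1]); a=c["img"][150:250,170:290,::-1]; cv2.imwrite("pics/c12.png",cv2.resize(a,None,fx=6,fy=6,interpolation=cv2.INTER_CUBIC)[:600])
E
```

```text
time: 18.1
position: [0.6308, -0.1236, 0.177]
tool_rot: [0.708, -0.015, 0.031, -0.706]
ft_force: [12.6, -2.6, 3.8]
grip_width: 0.0159
[ 6.29491006e-02 -1.26506336e-04  1.76959245e-01] [12.62797566 -2.5839389   3.80425606] [-4.07800466e-01 -2.38613714e+00 -2.33643685e-03] 0.015912514516316045
```

View pics/c12.png

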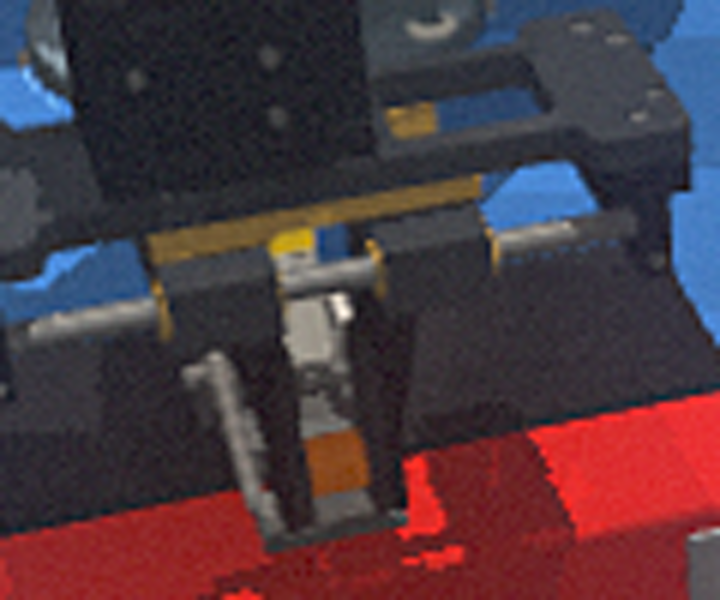

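```bash
python3 -m crank '[[[0,0,0,0,-0.001,0,10],[0,0,0,0,-0.001,0,10],[0,0,0,0,-0.001,0,10],[0,0,0,0,-0.001,0,10],[0,0,0,0.00,0,0,10]]]'; python3 - <<'E'
from path import *
o,p,R=st(); print(incase(p),o["ft_force"],o["moment"],o["grip_width"])
E
```

```text
time: 18.77
position: [0.6294, -0.1234, 0.1794]
tool_rot: [0.707, -0.016, 0.03, -0.706]
ft_force: [12.7, -4.2, -0.8]
grip_width: 0.0156
[ 6.15636860e-02 -7.25000406e-05  1.79389950e-01] [12.73650735 -4.21375719 -0.80941222] [-0.56305132 -2.30630817 -0.00293589] 0.015596318309231012
```

```bash
python3 -m crank '[[[0,0,0,0,-0.001,0,10],[0,0,0,0,-0.001,0,10],[0,0,0,0,0,0,10],[0,0,0,0,0,0,10],[0,0,0,0.00,0,0,10]]]'; python3 - <<'E'
from path import *
o,p,R=st(); print(incase(p),o["ft_force"],o["moment"],o["grip_width"])
E
```

```text
time: 19.4
position: [0.6286, -0.1233, 0.1802]
tool_rot: [0.707, -0.017, 0.029, -0.706]
ft_force: [13.4, -4.4, -5.8]
grip_width: 0.016
[ 6.06799882e-02 -3.74108766e-05  1.80173372e-01] [13.39296657 -4.38382827 -5.78497294] [-0.70909838 -2.32723974  0.00790338] 0.01596780201364278
```

```bash
python3 -m crank '[[[0,0,0,0,0.0015,0,10],[0,0,0,0.001,0.0015,0,10],[0,0,0,0.001,0,0,10],[0,0,0,0,0,0,10],[0,0,0,0.00,0,0,10]]]'; python3 - <<'E'
from path import *
o,p,R=st(); print(incase(p),o["ft_force"],o["moment"],o["grip_width"])
E
```

```text
time: 20.02
position: [0.6291, -0.1233, 0.1794]
tool_rot: [0.707, -0.018, 0.028, -0.706]
ft_force: [5.8, -3.6, 6.8]
grip_width: 0.0156
[ 6.11781010e-02 -2.66821054e-05  1.79426350e-01] [ 5.83944673 -3.58386485  6.81370549] [-0.58848574 -1.18202964 -0.00752192] 0.01564743063946151
```

```bash
python3 -m crank '[[[0,0,0,0.0005,-0.001,0,10],[0,0,0,0.0005,0,0,10],[0,0,0,0,0,0,22],[0,0,0,0,0,0,40],[0,0,0,0.00,0,0,45]]]'; python3 - <<'E'
from path import *
o,p,R=st(); print(incase(p),o["ft_force"],o["moment"],o["grip_width"])
c=robot.camera("scene"); cv2.imwrite("pics/scene13.png",c["img"][:,:,::-1]); a=c["img"][150:250,170:290,::-1]; cv2.imwrite("pics/c13.png",cv2.resize(a,None,fx=6,fy=6,interpolation=cv2.INTER_CUBIC)[:600])
E
```

```text
time: 20.65
position: [0.6229, -0.1212, 0.1762]
tool_rot: [-0.706, 0.024, -0.021, 0.708]
ft_force: [-0.2, 1.3, 0.4]
grip_width: 0.032
[0.05490829 0.00176405 0.17622518] [-0.21585888  1.34465886  0.40395927] [-0.02255653 -0.00203603 -0.00308714] 0.03196403396571637
```

View pics/c13.png

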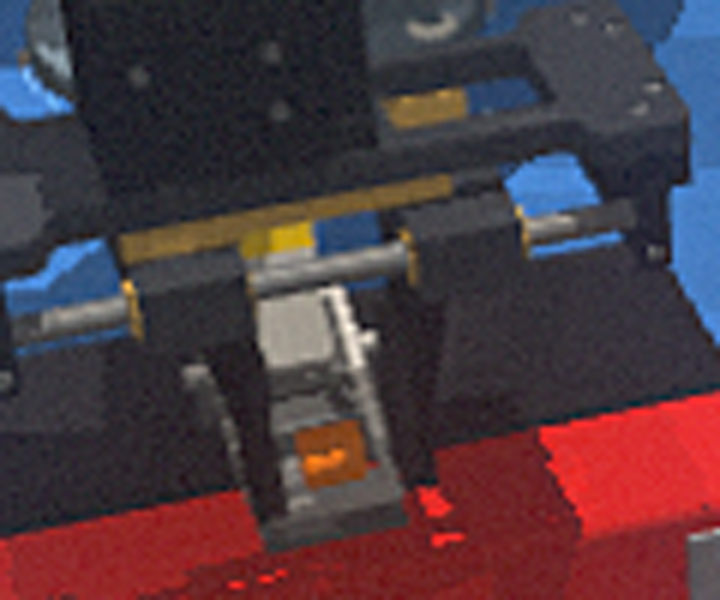

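```bash
python3 -m crank '[[[0,0,0,0,-0.01,0,45],[0,0,0,0,-0.02,0,45],[0,0,0,0.0,-0.03,0,45],[0,0,0,0,-0.03,0,20],[0,0,0,0.00,0,0,0]]]'; python3 - <<'E'
from path import *
o,p,R=st(); print(incase(p),o["ft_force"],o["moment"],o["grip_width"])
rot()
c=robot.camera("scene"); cv2.imwrite("pics/scene14.png",c["img"][:,:,::-1]); a=c["img"][150:250,170:290,::-1]; cv2.imwrite("pics/c14.png",cv2.resize(a,None,fx=6,fy=6,interpolation=cv2.INTER_CUBIC)[:600])
E
```

```text
time: 21.32
position: [0.6259, -0.1231, 0.2707]
tool_rot: [0.707, -0.02, 0.025, -0.706]
ft_force: [-0.1, -0.9, 0.6]
grip_width: 0.0259
[5.79954328e-02 6.15896369e-05 2.70698053e-01] [-0.13504525 -0.94343255  0.59958482] [0.02461871 0.03694056 0.02686471] 0.025924468011187633
rotvec deg [ 0.1  -0.06  0.37]
rotvec deg [-5.8000e-01  1.7993e+02  1.6000e-01]
[[ 0.998  0.006  0.064]
 [-0.064 -0.002  0.998]
 [ 0.006 -1.    -0.002]]
```

View pics/c14.png

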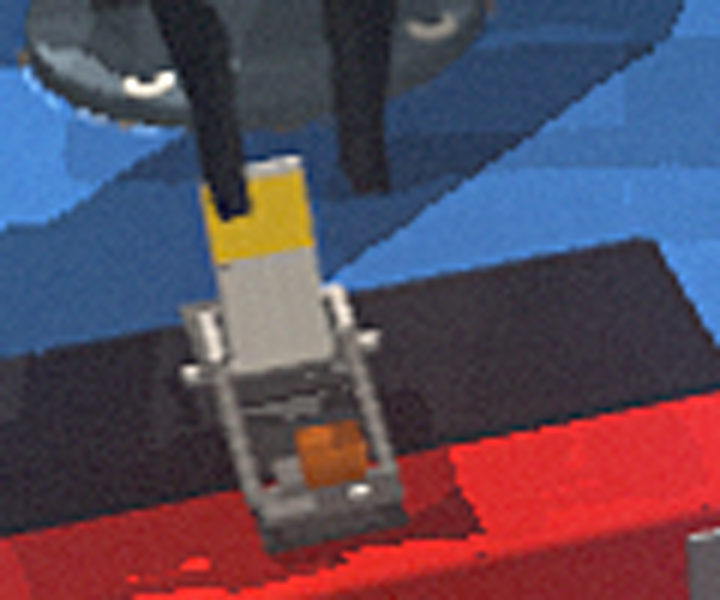

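```bash
python3 - <<'E'
from ov import *
a=[]
for L,r in((1.1,-.34),(1.3,-.37)):
    overlay("pics/scene14.png","scene",[.568,-.1195,-.0625],L,r,(180,160,270,260),4,"pics/x.png"); a.append(cv2.imread("pics/x.png"))
cv2.imwrite("pics/o14.png",np.hstack(a))
E
```

```text
(no output)
```

View pics/o14.png

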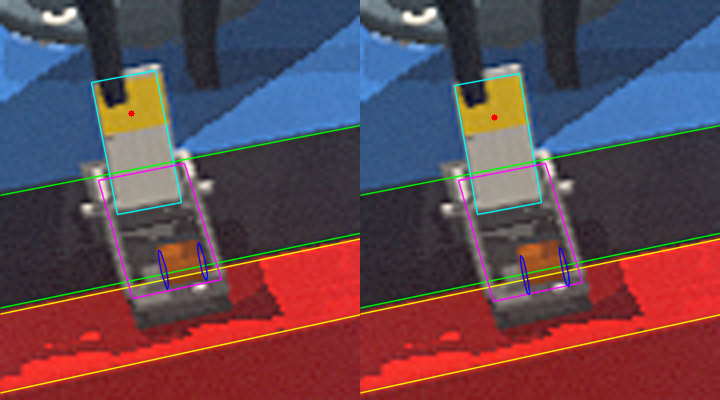

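```bash
python3 -m crank '[[[0,0,0.37,-0.025,0,0,0],[0,0,0,-0.025,0,0,0],[0,0,0,-0.0246,0,0,0],[0,0,0,0,0.015,0,0],[0,0,0,0.00,0.015,0,0]]]'; python3 - <<'E'
from path import *
o,p,R=st(); print(incase(p),o["ft_force"],o["moment"],o["grip_width"])
rot(); to([-.0166,0,.2136])
c=robot.camera("scene"); cv2.imwrite("pics/scene15.png",c["img"][:,:,::-1]); a=c["img"][150:250,170:290,::-1]; cv2.imwrite("pics/c15.png",cv2.resize(a,None,fx=6,fy=6,interpolation=cv2.INTER_CUBIC)[:600])
E
```

```text
time: 22.0
position: [0.5497, -0.1178, 0.2359]
tool_rot: [-0.706, 0.025, -0.02, 0.707]
ft_force: [-0.2, -0.7, 0.3]
grip_width: 0.0005
[-0.01833085  0.00054135  0.23588742] [-0.16549929 -0.74144159  0.34790246] [-0.02612536 -0.02193092 -0.00704547] 0.0005364470529610013
rotvec deg [-0.03 -0.08 -0.41]
rotvec deg [ 6.4000e-01  1.7992e+02 -4.0000e-02]
[[ 0.998 -0.007  0.064]
 [-0.064  0.001  0.998]
 [-0.007 -1.     0.   ]]
t 22.0 p [ 0.5497 -0.1178  0.2359] case p [-0.0183  0.0005  0.2359] tool shift mm [ 1.89 22.27 -0.55]
```

View pics/c15.png

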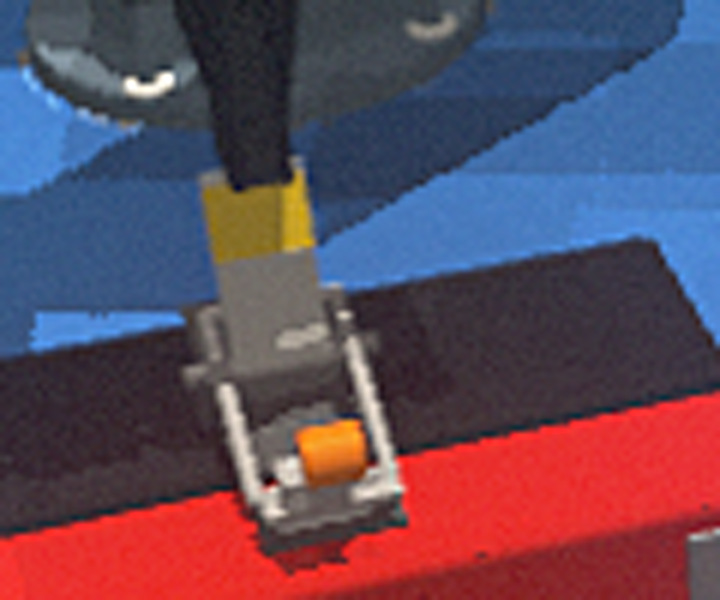

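```bash
python3 -m crank '[[[0,0,-0.41,0.002,0,0,0],[0,0,0,0,0.007,0,0],[0,0,0,0,0.008,0,0],[0,0,0,0,0.007,0,0],[0,0,0,0.00,0,0,0]]]'; python3 - <<'E'
from path import *
o,p,R=st(); print(incase(p),o["ft_force"],o["moment"],o["grip_width"])
to([-.0166,0,.2136])
pr=None
for L in list(np.arange(1.2,-.01,-.1)):
    P=lev(L,.042,.0055)+[.0095,0,.008]; print(round(L,2),P.round(4),None if pr is None else ((P-pr)*1e3).round(1)); pr=P
E
```

```text
time: 22.68
position: [0.5531, -0.1184, 0.2156]
tool_rot: [0.707, -0.021, 0.024, -0.706]
ft_force: [4.9, -0.7, -1.4]
grip_width: 0.0003
[-1.49543119e-02  1.22418126e-04  2.15647620e-01] [ 4.92282378 -0.69136649 -1.42493679] [-0.09776482 -0.71809301  0.01285463] 0.00031166421972591196
t 22.68 p [ 0.5531 -0.1184  0.2156] case p [-1.500e-02  1.000e-04  2.156e-01] tool shift mm [-1.65  2.04 -0.12]
1.2 [-0.0206  0.      0.2141] None
1.1 [-0.0246  0.      0.2129] [-4.1  0.  -1.2]
1.0 [-0.0286  0.      0.2113] [-3.9  0.  -1.6]
0.9 [-0.0323  0.      0.2093] [-3.7  0.  -2. ]
0.8 [-0.0358  0.      0.207 ] [-3.5  0.  -2.4]
0.7 [-0.0391  0.      0.2043] [-3.3  0.  -2.7]
0.6 [-0.0421  0.      0.2013] [-3.  0. -3.]
0.5 [-0.0447  0.      0.198 ] [-2.7  0.  -3.3]
0.4 [-0.047   0.      0.1944] [-2.3  0.  -3.5]
0.3 [-0.049   0.      0.1907] [-2.   0.  -3.8]
0.2 [-0.0506  0.      0.1867] [-1.6  0.  -3.9]
0.1 [-0.0517  0.      0.1827] [-1.2  0.  -4.1]
-0.0 [-0.0525  0.      0.1785] [-0.8  0.  -4.2]
```

```bash
python3 -m crank '[[[0,0,0,-0.002,0.0007,0,0],[0,0,0,-0.002,0.0007,0,0],[0,0,0,-0.002,0.0008,0,0],[0,0,0,-0.002,0.0009,0,0],[0,0,0,0,0,0,0]]]'; python3 - <<'E'
from path import *
o,p,R=st(); print(incase(p),o["ft_force"],o["moment"],o["grip_width"])
E
```

```text
time: 23.3
position: [0.546, -0.118, 0.2137]
tool_rot: [0.707, -0.02, 0.025, -0.706]
ft_force: [5.3, 1.5, 1.6]
grip_width: 0.0003
[-2.20668624e-02  1.16799668e-04  2.13719309e-01] [5.29165709 1.5184212  1.58857238] [ 0.03176846 -1.10537506  0.04488671] 0.0003313642568486525
```

```bash
python3 -m crank '[[[0,0,0,-0.002,0.001,0,0],[0,0,0,-0.002,0.0012,0,0],[0,0,0,-0.002,0.0012,0,0],[0,0,0,-0.002,0.0013,0,0],[0,0,0,-0.002,0.0013,0,0]]]'; python3 - <<'E'
from path import *
o,p,R=st(); print(incase(p),o["ft_force"],o["moment"],o["grip_width"])
c=robot.camera("scene"); cv2.imwrite("pics/scene16.png",c["img"][:,:,::-1]); a=c["img"][150:250,170:290,::-1]; cv2.imwrite("pics/c16.png",cv2.resize(a,None,fx=6,fy=6,interpolation=cv2.INTER_CUBIC)[:600])
E
```

```text
time: 23.92
position: [0.5367, -0.1174, 0.2089]
tool_rot: [0.707, -0.019, 0.026, -0.706]
ft_force: [5.7, 0.9, 8.2]
grip_width: 0.001
[-3.13289996e-02  9.53228430e-05  2.08850777e-01] [5.74739526 0.88009053 8.22652038] [ 0.21423538 -1.01269636 -0.02652682] 0.0009538103065749519
```

View pics/c16.png

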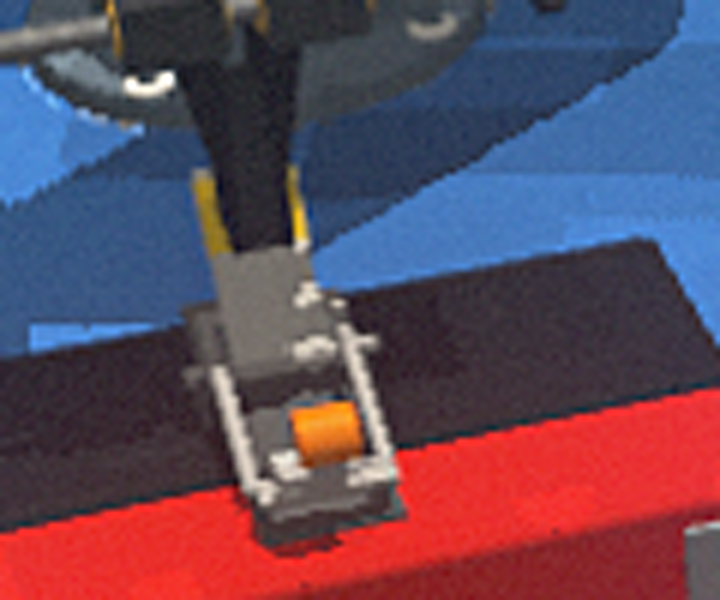

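```bash
python3 -m crank '[[[0,0,0,-0.0021,0.0014,0,0],[0,0,0,-0.002,0.0015,0,0],[0,0,0,-0.002,0.0016,0,0],[0,0,0,-0.0019,0.0017,0,0],[0,0,0,-0.0018,0.0017,0,0]]]'; python3 - <<'E'
from path import *
o,p,R=st(); print(incase(p),o["ft_force"],o["moment"],o["grip_width"])
E
```

```text
time: 24.6
position: [0.5262, -0.1167, 0.1999]
tool_rot: [0.707, -0.02, 0.025, -0.706]
ft_force: [6.5, 0.5, 2.2]
grip_width: 0.0007
[-4.19256674e-02  1.88963759e-04  1.99941071e-01] [6.51057838 0.4558196  2.21246282] [ 0.16513672 -0.99364327 -0.01745679] 0.0007444446966961603
```

```bash
python3 - <<'E'
from path import *
c=robot.camera("scene"); cv2.imwrite("pics/scene17.png",c["img"][:,:,::-1]); a=c["img"][150:250,170:290,::-1]; cv2.imwrite("pics/c17.png",cv2.resize(a,None,fx=6,fy=6,interpolation=cv2.INTER_CUBIC)[:600])
E
```

```text
(no output)
```

View pics/c17.png

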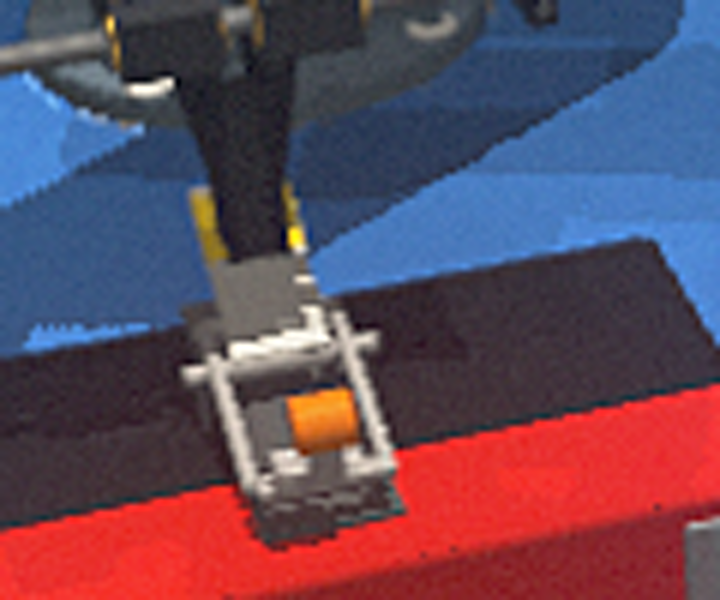

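```bash
python3 - <<'E'
from path import *
a=[]
for n in(15,16,17):
    i=cv2.imread(f"pics/scene{n}.png")[205:245,200:245]; a.append(cv2.resize(i,(266,236),interpolation=cv2.INTER_CUBIC))
v=np.clip(np.hstack(a).astype(float)*1.5,0,255).astype(np.uint8)
cv2.imwrite("pics/z17.png",v)
E
```

```text
(no output)
```

View pics/z17.png

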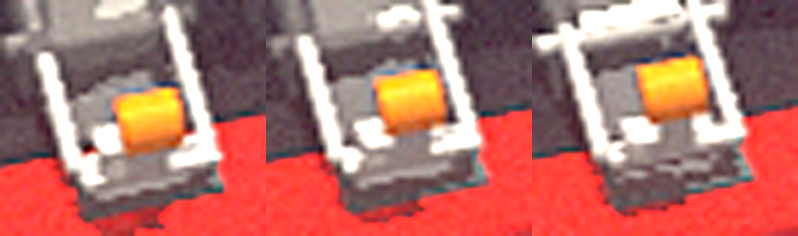

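```bash
python3 -m crank '[[[0,0,0,-0.001,0.0022,0,0],[0,0,0,-0.001,0.0022,0,0],[0,0,0,-0.0008,0.0022,0,0],[0,0,0,-0.0006,0.002,0,0],[0,0,0,0,0,0,0]]]'; python3 - <<'E'
from path import *
o,p,R=st(); print(incase(p),o["ft_force"],o["moment"],o["grip_width"])
E
```

```text
time: 25.28
position: [0.5189, -0.1155, 0.189]
tool_rot: [-0.706, 0.024, -0.021, 0.707]
ft_force: [0.2, -0.5, 0.7]
grip_width: 0.0004
[-0.04921697  0.00097666  0.18902648] [ 0.19267053 -0.52401272  0.66912171] [-0.01741419  0.0150803  -0.02472775] 0.0004417119688728328
```

```bash
python3 - <<'E'
from path import *
c=robot.camera("scene"); cv2.imwrite("pics/scene18.png",c["img"][:,:,::-1]); a=c["img"][150:250,170:290,::-1]; cv2.imwrite("pics/c18.png",cv2.resize(a,None,fx=6,fy=6,interpolation=cv2.INTER_CUBIC)[:600])
E
```

```text
(no output)
```

View pics/c18.png

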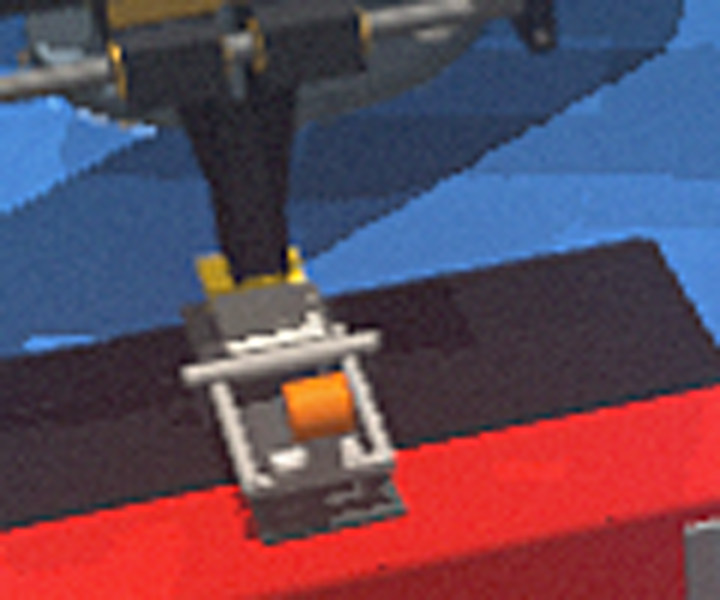

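```bash
python3 -m crank '[[[0,0,0,-0.0005,0.0025,0,0],[0,0,0,0,0.0025,0,0],[0,0,0,0,0.0025,0,0],[0,0,0,0,0.0015,0,0],[0,0,0,0,0,0,0]]]'; python3 - <<'E'
from path import *
o,p,R=st(); print(incase(p),o["ft_force"],o["moment"],o["grip_width"])
E
```

```text
time: 25.95
position: [0.52, -0.1159, 0.1808]
tool_rot: [-0.707, 0.022, -0.023, 0.707]
ft_force: [-0.2, -0.0, -0.1]
grip_width: 0.0
[-0.04815349  0.00054676  0.18077835] [-0.24372731 -0.03797815 -0.05728976] [-0.03733851  0.02697601  0.02262577] 6.850502260114064e-06
```

Free at 180.8 mm, so the lever is already below 0.06. I'll press gently to feel the closed pad.

```bash
python3 -m crank '[[[0,0,0,0,0.001,0,0],[0,0,0,0,0.001,0,0],[0,0,0,0,0.001,0,0],[0,0,0,0,0.001,0,0],[0,0,0,0,0,0,0]]]'; python3 - <<'E'
from path import *
o,p,R=st(); print(incase(p),o["ft_force"],o["moment"],o["grip_width"])
E
```

```text
time: 26.58
position: [0.5201, -0.116, 0.1788]
tool_rot: [0.707, -0.022, 0.023, -0.707]
ft_force: [-3.6, 1.6, 11.8]
grip_width: 0.0008
[-0.04799626  0.00047669  0.17876304] [-3.58599148  1.57583258 11.79523443] [ 0.22412739  0.54940539 -0.0450107 ] 0.0007625851067763438
```

```bash
python3 -m crank '[[[0,0,0,0,-0.005,0,0],[0,0,0,0,-0.02,0,0],[0,0,0,0,-0.04,0,0],[0,0,0,0,-0.05,0,0],[0,0,0,0,-0.05,0,0]]]'; python3 -m crank '[[[0,0,0,-0.04,0,0.04,0],[0,0,0,-0.04,0,0.045,0],[0,0,0,-0.04,0,0.045,0],[0,0,0,0,0,0.05,0],[0,0,0,0,0,0.05,0]]]'; python3 -m crank '[[[0,0,0,0,0,0.05,0],[0,0,0,0,0,0.05,0],[0,0,0,0,0,0.05,0],[0,0,0,0,0,0,0],[0,0,0,0,0,0,0]]]'; python3 - <<'E'
from path import *
for n,(r0,r1,c0,c1) in dict(scene=(140,240,160,300),top=(190,310,300,460)).items():
    c=robot.camera(n); cv2.imwrite(f"pics/{n}19.png",c["img"][:,:,::-1]); a=c["img"][r0:r1,c0:c1,::-1]; cv2.imwrite(f"pics/{n}19z.png",cv2.resize(a,None,fx=5,fy=5,interpolation=cv2.INTER_CUBIC))
E
```

```text
time: 27.2
position: [0.5196, -0.1159, 0.3432]
tool_rot: [-0.707, 0.022, -0.023, 0.707]
ft_force: [0.9, -0.1, 0.7]
grip_width: 0.0005
time: 27.82
position: [0.4143, 0.1226, 0.3422]
tool_rot: [0.707, -0.022, 0.023, -0.707]
ft_force: [2.5, -0.4, 0.2]
grip_width: 0.0003
time: 28.45
position: [0.4239, 0.2705, 0.3415]
tool_rot: [0.707, -0.022, 0.022, -0.706]
ft_force: [-0.3, 0.3, 1.2]
grip_width: 0.0003
```

View pics/scene19z.png

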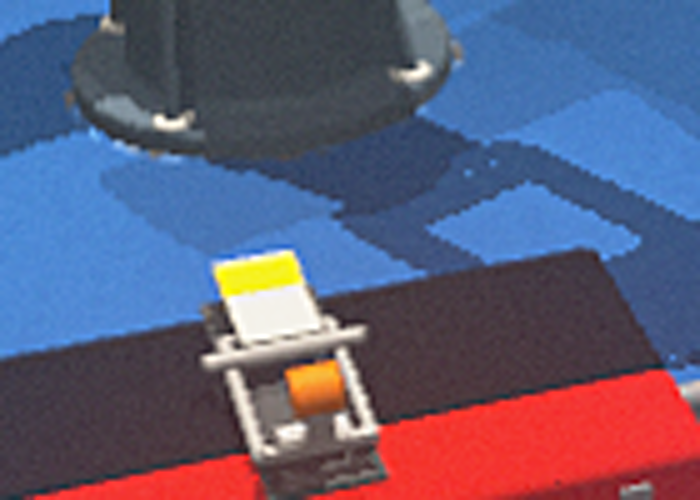

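View pics/top19z.png

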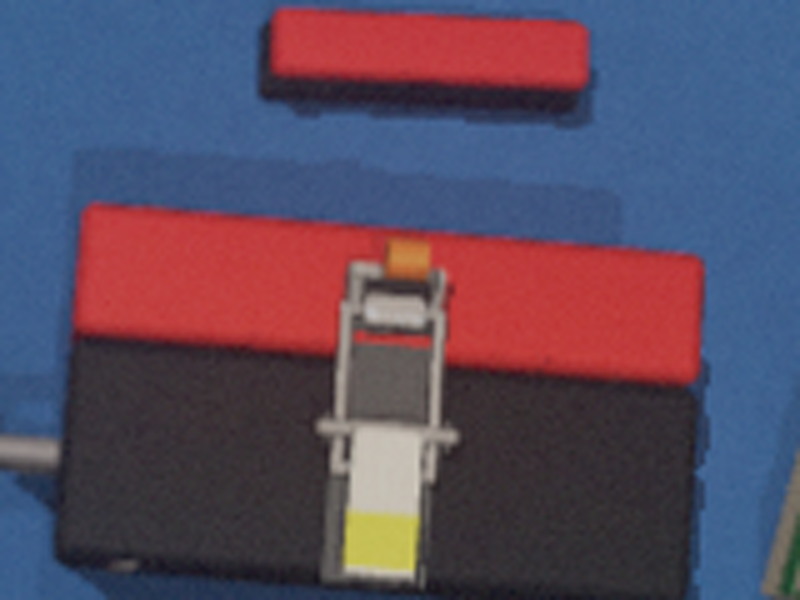

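```bash
python3 -c "
from rig import robot
print(robot.hand_in())"
```

```text
the job is handed in; nothing more can be done
None
```

The case is latched. I handed the job in at about 28.5 s of the 72 s allowed; no verdict was reported.

**What I did:**
- I gripped the bead and drew the lever forward to roughly 2.1 rad.
- I lowered the bar onto the hook's foot by feel. It touched at about 11 N, with the bar about 156 mm above the bench, so the shims sit roughly 3 mm low.
- I drew the bar back to the wall at about 13 N. A light upward pull then stalled at about −6 N, which showed the lip was holding it.
- I released the bead and pushed the lever round in an arc with at most about 10 N, until it snapped shut by itself.

**Last checks:**
- **Lever:** a light press met the pad at the closed height (fingertips at 170.8 mm against 170.5 expected, about 12 N).
- **Latch and lid:** the final pictures show the lever flat, the keeper's lip over the crossbar and the lid gap closed.
- **Surroundings:** the arm was well clear. The stapler looks where it was at the start. The carton is only partly in that picture and the pen holder is outside it, but neither was approached.

**What disagreed:**
- My camera-based case position was about 4 mm off along x and the camera heights about 2–3 mm low, so I relied on touch instead.
- After the upward pull, the bead met resistance about 2 mm higher than before. I put this down to friction or slip in the fingers, and the later pictures showed the bar hooked.
- The crossbar's exact offset in the hook and the lid's angle were judged only from the pictures and the feel, not measured.

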